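# Nip up a compression fitting

## Task

On the angled bracket, turn the loose compression nut clockwise (seen from its tube end) with the gripper fingers until it is finger-tight, and no tighter than that with the fingers on it. Then take the open-ended wrench, turn the nut one flat (a sixth of a turn) further, draw the wrench off without loosening the nut and lay it flat on the bench. Leave the timer and the vial where they stand.

Things in the scene. Friction and masses are not known exactly. Their poses are not given: they have to be found in the camera images.
- bracket: Fixed bracket: grey base 120x100x8 mm, aluminium panel 90x90 mm sloping 35 degrees. Origin on the underside of the base, about below the nut; z up. The fitting on the panel leans to the bracket's front (-x): its axis is (-0.574, 0, 0.819) in the bracket frame. Along the axis: panel, barrel diameter 32 and 26 mm long, index collar diameter 62 and 4 mm thick, 1 mm gap, nut, tube end.
- mark_tight (a point): Black radial mark on the fixed index collar, 25.5 mm from the fitting's axis, on the bracket's +y side: the nut's black line stands over it when finger-tight.
- mark_end (a point): The second black radial mark on the collar, 60 degrees clockwise from mark_tight seen from the tube end: where the nut's black line must finally stand.
- nut_mid (a point): Centre of the brass hex nut: 36 mm across flats, 41.6 across corners, 20 high (10 mm to each face). z is the fitting's axis, out and up. The point turns with the nut: +y goes through the middle of the flat with the black line (flats also 60 degrees on), x through a corner. When finger-tight, x points up the panel's slope and y along the bracket's +y.
- hex_nut: The same nut with a steel tube end (diameter 12 mm, 16 mm beyond its upper face). Origin at the centre of its lower face, axes as nut_mid.
- nut_turn (a joint): Run of the nut in rad: 0 is finger-tight (against the ferrule), negative is still loose by that angle, at most 1.25 at the start. Grows clockwise seen from the tube end. Turns with about 0.25 N m and stays where left; a grip of 25 to 30 N on two flats is enough. A wrench dragged back past its play turns it back.
- extra_turn (a joint): Turn past finger-tight in rad, clockwise, 0 at the start. Takes about 0.75 N m, stays where left, cannot be undone, and grows only once nut_turn has reached 0. The nut's whole angle is nut_turn + extra_turn. One flat is 1.047.
- wrench: Loose open-ended wrench, 202 mm long, about 0.35 kg, lying flat. Origin on its underside; x runs along the handle to the jaw, z across its flat side. Black sleeve x = -85 to 15 mm, 18 wide, 14 thick; dark steel shank 15x8 mm; dark steel head 12 mm thick from x = 45 to 117 mm, up to 71 mm wide. Same on both faces.
- wrench_jaw (a point): Centre of the jaw, at mid-thickness (7 mm above the underside), axes as the wrench: the nut's axis passes here when the wrench is on. Jaw gap 38 mm, its sides parallel to the wrench's x, open to +x with a flared lead-in from 12 mm beyond this point; back wall 21.5 mm behind it. About 6 degrees of play each way on the nut, a few more under load.
- wrench_grip (a point): Good place to grip the sleeve, near the centre of mass, at mid-thickness, 92 mm behind wrench_jaw along the wrench's -x. A firm grip of about 45 N keeps it from slipping in the fingers.
- timer: Bystander: flat white bench timer, 62 x 66 x 19 mm; origin at the centre of its underside.
- vial: Bystander: glass vial with a pale cap, 25 mm diameter, 50 mm high; origin at the centre of its underside.

How it is judged (in metres and radians):
On the way, in this order (a step that is already met when the one before it is completed fails the run):
1. the nut has been run finger-tight (within 5 degrees) before the wrench is moved from where it lay (value of joint nut_turn above -0.087 rad and distance of wrench from where it was at the start of the episode below 0.03 m), for 0.1 s.
2. the nut is being turned past finger-tight by the wrench (value of joint extra_turn above 0.5 rad and contact force between wrench and hex_nut above 0.5 N).
At the end, for the whole second after the job is handed in: The nut has been turned one flat (60 degrees, within 10) past finger-tight and is not backed off by more than 10 degrees; the wrench is released and lies at rest flat on the bench (value of joint extra_turn between 0.872 and 1.222 rad and value of joint nut_turn above -0.175 rad and height (world z) of wrench_jaw between 0 and 0.014 m and height (world z) of wrench_grip between 0 and 0.014 m and linear speed of wrench below 0.02 m/s); the robot touches nothing.
It fails at once if the nut is tightened more than 11 degrees past finger-tight while the fingers hold it (contact force between the fingers and hex_nut above 1 N and value of joint extra_turn above 0.2 rad).
It fails at once if the timer is moved more than 30 mm (distance of timer from where it was at the start of the episode above 0.03 m).
It fails at once if the vial is moved more than 30 mm (distance of vial from where it was at the start of the episode above 0.03 m).
It also fails if it takes over 72 s, if anything falls off the work surface, if the arm or the gripper's body presses on something with over 40 N, if the wrist force passes 120 N, or if a joint passes its speed limit or range.

## Robot

A 7-joint arm with a two-finger parallel gripper is mounted at the origin on a cart in front of the work surface, level with it; the furniture and walls round the work are solid. World frame = base frame: x ahead of the robot, y to its left, z up, the work surface at z = 0. Lengths are in mm, angles in rad, forces in N, time in s.
With the tool pointing down it reaches from about 400 to 875 mm from the base axis. Payload 4.4 kg.
Tool frame: the origin (TCP) lies at the very end of the fingers, on their centre line; the grasp point (between the pads) lies 19 mm behind it; y points along the fingers, z is the direction in which the jaws open and shut, and the axes are right-handed (so a half turn about y gives the same grasp; the last joint's range is limited). The gripper opens to 85 mm and grips with 20 to 120 N. Pads are 22 mm wide; open, the fingers measure 114 mm over their backs; the gripper's body (76 mm by 85 mm) begins 54 mm behind the grasp point. The pads swing forward as they close: fully open they stand 13 mm farther back than shut.
Start: joints at [1.171, 0.628, 0.038, 1.517, -0.027, 0.996, -0.02], TCP at [212.992, -614.127, 204.313] pointing down, gripper open.
Joint ranges: [-3.06, 3.06], [-0.37, 2.12], [-1.25, 1.32], [0.18, 2.47], [-1.1, 4.24], [0.23, 1.98], [-2.94, 2.94]. Speed limits (rad/s): [2.57, 2.57, 3.14, 3.14, 3.14, 3.14, 3.14].

## Interface

Orientations are given as [roll, pitch, yaw] about the fixed x, y, z axes, in that order (R = Rz(yaw) Ry(pitch) Rx(roll)).
In Python, from cell import ctrl, imaging, finish_job gives the robot as it stands.
- The arm moves only by the shell command python3 -m inch 'ROWS'. ROWS is JSON, one flat list of numbers, 7 for each row, row after row: the opening, from 0 (shut) to 1 (fully open), then the shift along the tool's x, y, z in cm, then the turn, a rotation vector about the tool's x, y, z in degrees. A call has 1 to 12 rows; each row is the pose to reach, as a shift and turn from the pose commanded when the call began, along the tool's axes at that moment; what a row does not reach only later rows make up. A row lasts 1/10 s, in which the tool goes at most 50 mm and 8.59 degrees, less where a joint would pass 70% of its speed; a pose out of reach is approached as far as the arm can. A call with a gripper value outside its range is refused whole. The fingers move at their own pace and stop on an object; the grip force is fixed at half the most. Time passes only in rows, so rows that repeat a pose let the fingers close. It gives the time, the measured TCP pose, the force and the opening at its end, in the units of the state.
- ctrl.read_state(): the state, without advancing time (a new reading comes with each control period).
- imaging.get_image(name): name is "scene" or "top" or "wrist"; returns a dict with "img" (480x640x3 uint8, red, green, blue), "fx", "fy", "cx", "cy" (pixels), "R" (3x3) and "t" (3): a world point X has camera coordinates R X + t. Camera axes: x right, y down, z forward; pixel columns grow to the right and rows downward; lengths in mm; the calibration is good to about 2 mm. A picture is of the moment at which its call begins. There is no depth.
- finish_job(): hands the job in, once; it reports no verdict.
The state is a dict: "clock": time; "qpos": joint angles; "qd": joint speeds; "tau": joint torques, N m; "eef_pos": TCP position; "tool_rot": TCP orientation; "force": force on the tool from outside, world axes, zero at the start; "torque": the same for the moment, N m; "width": finger opening in mm.
Only numpy, scipy, OpenCV 4.12 (cv2) and the standard library are available. Lean on these libraries where they do the work, as an engineer would, in place of code of your own. Each camera call takes 0.05 s, during which the arm holds its last target.

## Working session

There is one attempt and no reset: what is moved stays moved. The work goes in short steps, Python scripts to look and compute and a shell command to move; the robot and the scene stay as the last step left them, time stands still between calls to the robot, and variables do not carry over. Pictures are saved under pics/ and viewed, and the job is handed in when it is done.

```bash
ls -la; mkdir -p pics; cat > h.py <<'E'
import numpy as np, cv2
from cell import ctrl, imaging
from scipy.spatial.transform import Rotation as Ro
def snap(n,f):
    d=imaging.get_image(n); cv2.imwrite('pics/'+f+'.png',d['img'][:,:,::-1]); 
    np.savez('pics/'+f+'.npz',**{k:np.array(v) for k,v in d.items()}); return d
def ld(f): 
    z=np.load('pics/'+f+'.npz'); return {k:z[k] for k in z.files}
def ray(d,u,v):
    c=-d['R'].T@d['t']; r=d['R'].T@np.array([(u-d['cx'])/d['fx'],(v-d['cy'])/d['fy'],1]); return c,r/np.linalg.norm(r)
def onz(d,u,v,z):
    c,r=ray(d,u,v); return c+r*(z-c[2])/r[2]
def tri(*o):
    A=0;b=0;L=[]
    for d,u,v in o:
        c,r=ray(d,u,v); P=np.eye(3)-np.outer(r,r); A=A+P; b=b+P@c; L.append((c,P))
    X=np.linalg.solve(A,b); return X,[round(float(np.linalg.norm(P@(X-c))),1) for c,P in L]
def proj(d,X):
    p=d['R']@np.array(X,float)+d['t']; return np.array([d['fx']*p[0]/p[2]+d['cx'],d['fy']*p[1]/p[2]+d['cy']])
def tool():
    s=ctrl.read_state(); return np.array(s['eef_pos']),Ro.from_euler('xyz',s['tool_rot']).as_matrix(),s
def rel(p,R):
    "shift cm & rotvec deg in current tool axes"
    p0,R0,s=tool(); return np.round(R0.T@(np.array(p)-p0)/10,2), np.round(np.degrees(Ro.from_matrix(R0.T@R).as_rotvec()),1)
E
python3 - <<'E'
from h import *
for n in ['scene','top','wrist']:
    d=snap(n,n+'0'); print(n,d['fx'],(-d['R'].T@d['t']).round(),d['R'].round(2).tolist())
print(ctrl.read_state())
E
```

```text
total 12
drwxr-xr-x  3 agent agent 4096 Dec  7 14:55 .
drwxr-xr-x 23 root  root  4096 Dec  7 14:55 ..
drwxr-xr-x  2 agent agent 4096 Dec  7 14:55 pics
scene 539.0852811967851 [190. 359. 458.] [[-0.9, -0.43, -0.0], [-0.18, 0.38, -0.91], [0.39, -0.82, -0.42]]
top 506.7336738756624 [ 338. -359.  924.] [[0.11, -0.99, -0.0], [-0.97, -0.1, -0.22], [0.22, 0.02, -0.98]]
wrist 344.9648319122306 [ 294. -586.  373.] [[0.33, -0.94, -0.0], [-0.89, -0.31, 0.33], [-0.31, -0.11, -0.94]]
{'clock': 0.15, 'qpos': array([ 1.17126661,  0.62916867,  0.03846955,  1.51813597, -0.02699818,
        0.99628287, -0.01998468]), 'qd': array([-6.70918656e-04,  3.31340084e-04, -1.18643520e-03, -3.68315950e-03,
       -2.88807485e-05, -6.30539114e-04,  7.81286121e-04]), 'tau': array([ 5.09080401e-04, -5.63795793e+01,  1.22737437e+00, -1.93650126e+01,
        1.11627585e-02,  7.39157433e-03,  2.78452359e-05]), 'eef_pos': array([ 212.77053346, -613.64825357,  203.57880491]), 'tool_rot': array([-1.57227250e+00, -2.28272421e-05, -2.80786367e+00]), 'force': array([ 0.23640144, -0.26747556,  0.09095912]), 'torque': array([ 0.03076576, -0.00193751, -0.04341194]), 'width': 85.05191601030884}
```

View pics/scene0.png

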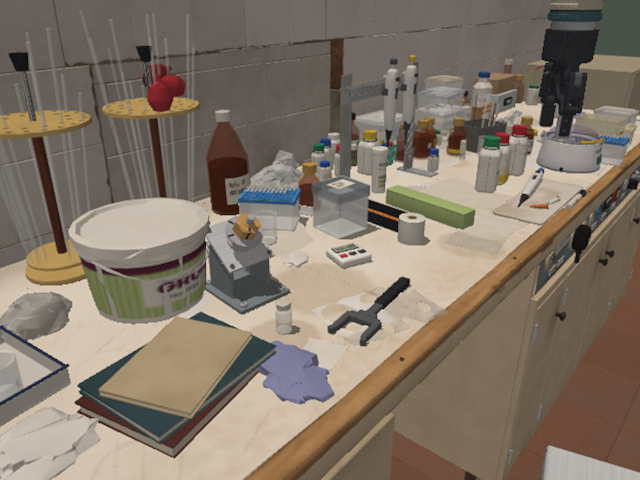

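View pics/top0.png

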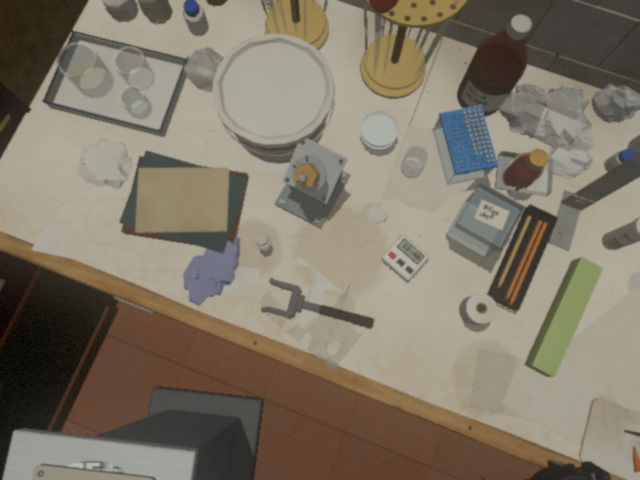

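View pics/wrist0.png

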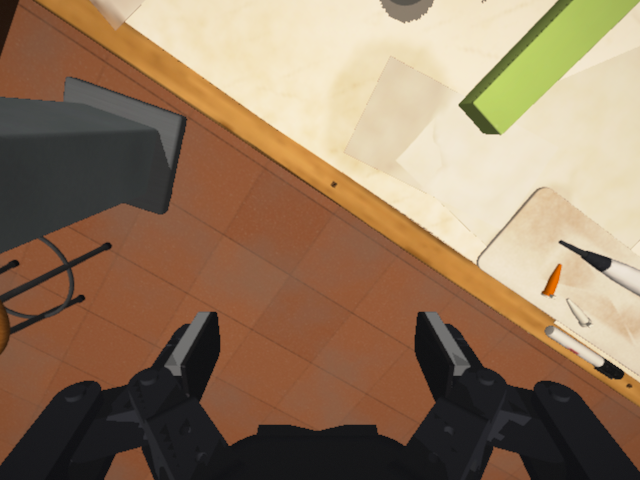

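The scene view shows the bracket with nut at (245,228), wrench from (350,325) to (405,285), vial (284,318) and timer (349,255). In the top view the nut is at (306,175), wrench (275–372, 285–323), timer (405,258) and vial (264,245).

```bash
python3 - <<'E'
from h import *
s=ld('scene0');t=ld('top0')
for n,a,b in [('nut',(245,226),(306,175)),('vialcap',(284,306),(264,240)),('handle end',(405,285),(371,323)),('timer',(349,255),(405,258))]:
    print(n,tri((s,*a),(t,*b)))
for u,v in [(371,323),(300,302),(264,300),(305,205),(345,185)]: print(u,v,onz(t,u,v,7).round())
for n,(x,y,w,h) in {'top':(215,125,160,210),'scene':(180,190,260,170)}.items():
    im=cv2.imread(f'pics/{n}0.png')[y:y+h,x:x+w]; k=3 if n=='scene' else 2.8
    cv2.imwrite(f'pics/{n}0c.png',cv2.resize(im,None,fx=k,fy=k,interpolation=cv2.INTER_CUBIC))
E
```

```text
nut (array([ 622.8179527 , -300.708521  ,  121.61352932]), [0.0, 0.0])
vialcap (array([ 521.3443881 , -234.3288837 ,   38.39685881]), [1.1, 1.1])
handle end (array([ 397.55666748, -440.96021767,   -2.89489835]), [1.9, 1.9])
timer (array([ 521.84928282, -492.19708569,    5.84964029]), [1.5, 1.5])
371 323 [ 399. -440.    7.]
300 302 [ 422. -309.    7.]
264 300 [ 419. -244.    7.]
305 205 [ 604. -297.    7.]
345 185 [ 652. -368.    7.]
```

View pics/top0c.png

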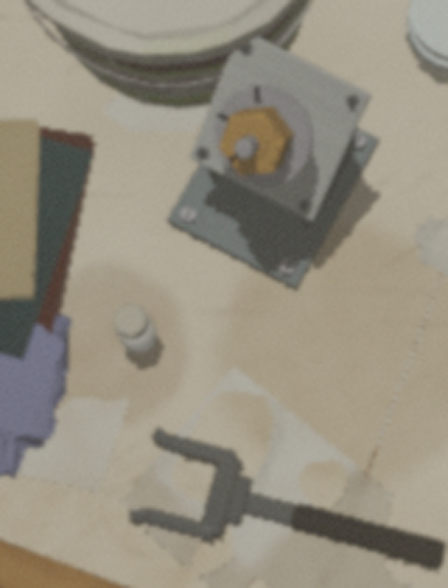

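View pics/scene0c.png

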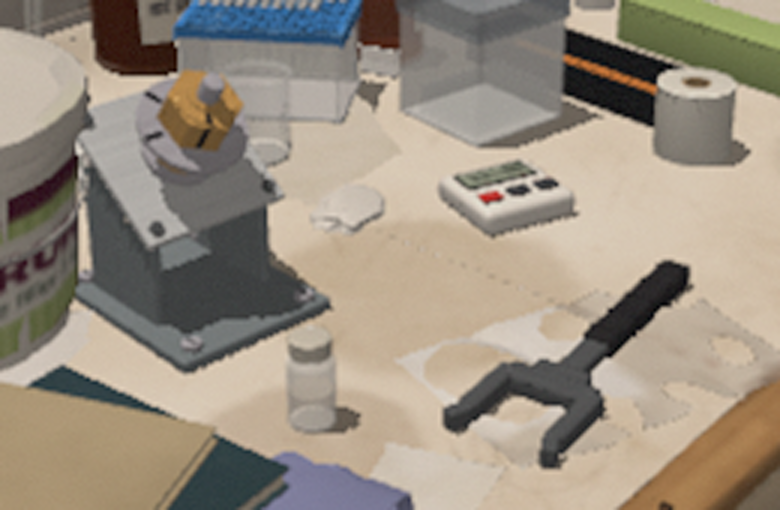

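```bash
python3 - <<'E'
from h import *
s=ld('scene0');t=ld('top0')
f=lambda u,v:(u/2.8+215,v/2.8+125)
g=lambda u,v:(u/3+180,v/3+190)
L,B,R=[onz(t,*f(*p),8) for p in [(170,217),(297,287),(380,140)]]
print(L,B,R,np.linalg.norm(L-B),np.linalg.norm(B-R),np.degrees(np.arctan2(*(L-B)[[1,0]])),np.degrees(np.arctan2(*(R-B)[[1,0]])))
print('scene base', onz(s,*g(82,288),8),onz(s,*g(190,366),8),onz(s,*g(328,300),8))
print('tube tip',tri((s,*g(212,80)),(t,*f(245,147))))
print('panel low corners',tri((s,*g(153,235)),(t,*f(198,158))),tri((s,*g(276,188)),(t,*f(320,215))))
print('jaw tips',tri((s,*g(455,415)),(t,*f(160,437))),tri((s,*g(552,455)),(t,*f(138,516))), 'end',tri((s,*g(680,270)),(t,*f(437,553))))
E
```

```text
[ 602.82652394 -241.96259814    8.        ] [ 563.76255735 -332.06987311    8.        ] [ 672.27955711 -377.14283429    8.        ] 98.21056199444347 117.50536611853428 66.56194974099002 -22.555746679421485
scene base [ 690.88016981 -278.80553294    8.        ] [ 592.72135283 -235.32463212    8.        ] [ 559.62464452 -325.21533198    8.        ]
tube tip (array([ 610.12439906, -297.33269543,  141.25087507]), [0.9, 0.9])
panel low corners (array([ 627.78243962, -261.7346631 ,   63.65361341]), [0.3, 0.3]) (array([ 599.62463767, -342.85840064,   60.63611277]), [0.6, 0.6])
jaw tips (array([ 453.57505069, -254.60664643,    6.23326551]), [1.2, 1.2]) (array([ 400.780473  , -246.96797635,    3.49732207]), [2.0, 2.0]) end (array([ 396.49719446, -440.3529402 ,    7.71246982]), [3.2, 3.2])
```

```bash
cat >> h.py <<'E'
th=np.radians(-23.0)
RB=Ro.from_euler('z',th).as_matrix()
A=RB@np.array([-.5736,0,.8192]);X=RB@np.array([.8192,0,.5736]);Y=RB@np.array([0,1,0])
def toolR(phi):  # tool z at -Y rotated by phi deg ccw about A (phi=0: x=-X,y=-A,z=-Y)
    return Ro.from_rotvec(np.radians(phi)*A).as_matrix()@np.column_stack([-X,-A,-Y])
E
python3 - <<'E'
from h import *
N=np.array([623.,-302,120])
print(rel(N+110*A,toolR(0)))
E
```

```text
(array([-44.29,  -0.62, -20.24]), array([12.9, 40.8, 33.4]))
```

```bash
python3 -m inch '[1,-22,-4,-10,6,20,16, 1,-44.3,-0.6,-20.2,12.9,40.8,33.4, 1,-44.3,-0.6,-20.2,12.9,40.8,33.4, 1,-44.3,-0.6,-20.2,12.9,40.8,33.4, 1,-44.3,-0.6,-20.2,12.9,40.8,33.4, 1,-44.3,-0.6,-20.2,12.9,40.8,33.4, 1,-44.3,-0.6,-20.2,12.9,40.8,33.4, 1,-44.3,-0.6,-20.2,12.9,40.8,33.4, 1,-44.3,-0.6,-20.2,12.9,40.8,33.4, 1,-44.3,-0.6,-20.2,12.9,40.8,33.4, 1,-44.3,-0.6,-20.2,12.9,40.8,33.4, 1,-44.3,-0.6,-20.2,12.9,40.8,33.4]'; python3 - <<'E'
from h import *
snap('wrist','w1'); print(ctrl.read_state()['qpos'].round(2)); N=np.array([623.,-302,120])
print(rel(N+110*A,toolR(0)))
E
```

```text
clock: 1.35
eef_pos: [576.3, -279.7, 240.3]
tool_rot: [-1.575, 0.558, 2.745]
force: [0.5, 0.0, -0.8]
width: 85.4
[ 0.08  0.4   0.45  2.1  -1.1   0.24 -0.48]
(array([2.46, 1.76, 0.81]), array([0.8, 0.5, 3.3]))
```

View pics/w1.png

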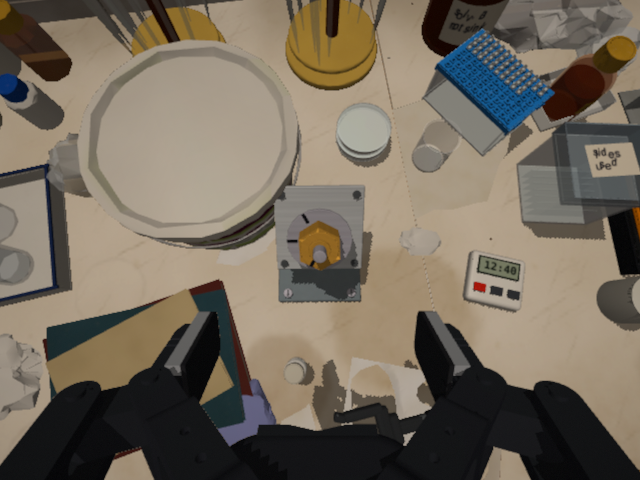

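The wrist view shows the bracket squarely: nut at (320,245) with tube end (320,255), nut's black line at (307,263), collar marks at (293,241) (tight) and (305,218) (end). Joints 5 and 6 are at their limits, so I'll check the wrist geometry.

```bash
python3 - <<'E'
from h import *
def R(q,off=0):
    M=np.eye(3)
    for a,v in zip('zyzyzyz',q): M=M@Ro.from_euler(a,v).as_matrix()
    return M
q0=np.array([1.17126661,0.62916867,0.03846955,1.51813597,-0.02699818,0.99628287,-0.01998468])
r0=Ro.from_euler('xyz',[-1.5722725,-2.28e-5,-2.80786367]).as_matrix()
p,r1,s=tool();q1=s['qpos']
F0=R(q0);F1=R(q1)
# r = Rz(c) F T ; T const
for c in np.radians(np.arange(-180,181,1)):
    Z=Ro.from_euler('z',c).as_matrix()
    T0=(Z@F0).T@r0;T1=(Z@F1).T@r1
    e=np.degrees(Ro.from_matrix(T0.T@T1).magnitude())
    if e<6: print(np.degrees(c).round(),e.round(2),T0.round(2).tolist())
E
python3 - <<'E'
from h import *
import itertools
p,r1,s=tool();q1=s['qpos']; np.save('q1.npy',q1)
print(q1,p,s['tool_rot'])
q0=np.array([1.17126661,0.62916867,0.03846955,1.51813597,-0.02699818,0.99628287,-0.01998468])
r0=Ro.from_euler('xyz',[-1.5722725,-2.28e-5,-2.80786367]).as_matrix()
def R(q):
    M=np.eye(3)
    for a,v in zip('zyzyzyz',q): M=M@Ro.from_euler(a,v).as_matrix()
    return M
res=[]
for sg in itertools.product([1,-1],repeat=7):
    if sg[1]!=sg[3] and 0: continue
    F0=R(q0*sg);F1=R(q1*sg)
    for c in range(-180,180,2):
        Z=Ro.from_euler('z',c,degrees=True).as_matrix()
        e=np.degrees(Ro.from_matrix(((Z@F0).T@r0).T@((Z@F1).T@r1)).magnitude()); res.append((e,sg,c,((Z@F0).T@r0).round(2).tolist()))
res.sort(key=lambda a:a[0])
for a in res[:12]: print(a)
E
```

```text
[ 0.07804536  0.40290074  0.4520858   2.10331519 -1.0996658   0.23597885
 -0.48255773] [ 578.68478826 -274.33360818  238.06274761] [-1.57782578  0.55414332  2.75123361]
(np.float64(1.8244788693140362e-06), (-1, 1, -1, 1, -1, 1, -1), 0, [[-0.0, -0.0, -1.0], [-1.0, 0.0, 0.0], [0.0, 1.0, -0.0]])
(np.float64(1.8244788708241996e-06), (-1, -1, -1, -1, -1, -1, -1), -180, [[0.0, 0.0, 1.0], [1.0, -0.0, -0.0], [0.0, 1.0, -0.0]])
(np.float64(1.0942009249154676), (-1, 1, -1, 1, -1, 1, -1), 2, [[0.03, -0.0, -1.0], [-1.0, 0.0, -0.03], [0.0, 1.0, 0.0]])
(np.float64(1.0942009249154732), (-1, -1, -1, -1, -1, -1, -1), -178, [[-0.03, 0.0, 1.0], [1.0, -0.0, 0.03], [0.0, 1.0, 0.0]])
(np.float64(1.0942012790781486), (-1, 1, -1, 1, -1, 1, -1), -2, [[-0.03, -0.0, -1.0], [-1.0, -0.0, 0.03], [-0.0, 1.0, 0.0]])
(np.float64(1.094201279078154), (-1, -1, -1, -1, -1, -1, -1), 178, [[0.03, 0.0, 1.0], [1.0, 0.0, -0.03], [-0.0, 1.0, 0.0]])
(np.float64(2.188093651505471), (-1, 1, -1, 1, -1, 1, -1), 4, [[0.07, -0.0, -1.0], [-1.0, 0.0, -0.07], [0.0, 1.0, 0.0]])
(np.float64(2.1880936515054783), (-1, -1, -1, -1, -1, -1, -1), -176, [[-0.07, 0.0, 1.0], [1.0, -0.0, 0.07], [0.0, 1.0, 0.0]])
(np.float64(2.1880940055184213), (-1, 1, -1, 1, -1, 1, -1), -4, [[-0.07, -0.0, -1.0], [-1.0, -0.0, 0.07], [-0.0, 1.0, 0.0]])
(np.float64(2.188094005518429), (-1, -1, -1, -1, -1, -1, -1), 176, [[0.07, 0.0, 1.0], [1.0, 0.0, -0.07], [-0.0, 1.0, 0.0]])
(np.float64(3.281369657897862), (-1, 1, -1, 1, -1, 1, -1), 6, [[0.1, -0.0, -0.99], [-0.99, 0.0, -0.1], [0.0, 1.0, 0.0]])
(np.float64(3.281369657897871), (-1, -1, -1, -1, -1, -1, -1), -174, [[-0.1, 0.0, 0.99], [0.99, -0.0, 0.1], [0.0, 1.0, 0.0]])
```

```bash
cat > fk.py <<'E'
from h import *
SG=np.array([-1,1,-1,1,-1,1,-1])
TT=np.array([[0,0,-1],[-1,0,0],[0,1,0.]])
def frames(q):
    M=np.eye(3);o=[M]
    for a,v in zip('zyzyzyz',q*SG): M=M@Ro.from_euler(a,v).as_matrix(); o.append(M)
    return o
E
python3 - <<'E'
from fk import *
q0=np.array([1.17126661,0.62916867,0.03846955,1.51813597,-0.02699818,0.99628287,-0.01998468]);p0=np.array([212.77053346,-613.64825357,203.57880491])
q1=np.load('q1.npy');p1=tool()[0]
def rows(q,cols):
    f=frames(q); return np.array([f[i][:,k] for i,k in cols]).T
for cols in [[(0,2),(2,2),(4,2),(6,2)],[(0,2),(2,2),(4,2),(6,2),(6,0)],[(0,2),(2,2),(3,0),(4,2),(6,2)]]:
    Am=np.vstack([rows(q0,cols),rows(q1,cols)]);b=np.r_[p0,p1]
    x,r,k,sv=np.linalg.lstsq(Am,b,rcond=None); print(cols,x.round(1),(Am@x-b).round(1),sv.round(2))
E
```

```text
[(0, 2), (2, 2), (4, 2), (6, 2)] [436.  486.5 430.6 381. ] [ 23.5  11.6  10.3   5.9   6.8 -10.3] [2.49 1.26 0.4  0.17]
[(0, 2), (2, 2), (4, 2), (6, 2), (6, 0)] [398.1 506.9 391.3 389.8 -22.8] [24.6 10.1  1.4 -0.1 -1.3 -1.4] [2.49 1.79 0.67 0.35 0.15]
[(0, 2), (2, 2), (3, 0), (4, 2), (6, 2)] [414.1 433.9 106.7 367.1 298.9] [22.8  9.  -0.3 -1.1 -2.6  0.3] [2.67 1.63 0.44 0.17 0.12]
```

```bash
cat > log.py <<'E'
from fk import *
import json,sys
s=ctrl.read_state(); open('log.jsonl','a').write(json.dumps([s['qpos'].tolist(),s['eef_pos'].tolist()])+'\n'); print(s['qpos'].round(2), s['qd'].round(2))
E
python3 log.py
python3 -m inch '[1,0,-4,0,0,0,-8, 1,0,-8,0,0,0,-16, 1,0,-8,0,0,0,-24, 1,0,-8,0,0,0,-30]'; python3 log.py
python3 -m inch '[1,0,0,0,8,0,0, 1,0,0,0,16,0,0, 1,0,0,0,24,0,0, 1,0,0,0,24,0,0]'; python3 log.py
python3 -m inch '[1,0,0,-4,0,8,0, 1,0,0,-8,0,16,0, 1,0,0,-8,0,24,0, 1,0,0,-8,0,30,0, 1,0,0,-8,0,30,0]'; python3 log.py
python3 -m inch '[1,-4,0,-4,-8,0,0, 1,-8,0,-5,-16,0,0, 1,-8,0,-5,-24,0,0, 1,-8,0,-5,-30,0,0, 1,-8,0,-5,-30,0,0]'; python3 log.py
```

```text
[ 0.08  0.4   0.45  2.1  -1.1   0.24 -0.48] [ 0.11 -0.02 -0.08  0.03  0.    0.01  0.1 ]
clock: 1.8
eef_pos: [532.9, -267.9, 311.3]
tool_rot: [-1.577, 0.111, 2.743]
force: [1.0, -0.1, -0.5]
width: 85.4
[-0.15  0.52  0.93  1.65 -0.51  1.1  -1.06] [ 0.44  0.87  0.01 -1.51  0.48  2.19 -0.56]
clock: 2.2
eef_pos: [538.2, -260.3, 303.4]
tool_rot: [-1.157, 0.106, 2.757]
force: [0.6, 1.7, -1.2]
width: 85.5
[-0.5   0.69  1.14  1.68 -0.26  0.99 -1.37] [ 0.08 -0.07  0.02  0.02 -0.02  0.    0.06]
clock: 2.7
eef_pos: [565.9, -201.1, 275.2]
tool_rot: [-1.264, 0.299, 2.244]
force: [0.9, -0.2, 0.2]
width: 85.3
[-0.62  0.82  1.26  1.66 -0.43  1.04 -1.86] [ 0.01 -0.02 -0.01  0.    0.02 -0.01  0.07]
clock: 3.2
eef_pos: [649.5, -240.3, 287.1]
tool_rot: [-1.792, 0.301, 2.235]
force: [0.2, -0.1, 1.4]
width: 85.5
[-0.23  0.57  0.91  1.72 -0.78  0.8  -1.44] [-0.08  0.06  0.   -0.08  0.04  0.05 -0.1 ]
```

```bash
cat >> fk.py <<'E'
import json
COLS=[(0,2),(1,1),(2,2),(3,0),(3,1),(4,0),(4,2),(5,1),(6,0),(6,2),(7,0),(7,1)]
COLS=[(0,2),(1,1),(2,2),(3,0),(3,1),(4,0),(4,2),(5,1),(6,0),(6,2)]
D=[json.loads(l) for l in open('log.jsonl')]
D.append([[1.17126661,0.62916867,0.03846955,1.51813597,-0.02699818,0.99628287,-0.01998468],[212.77053346,-613.64825357,203.57880491]])
def rows(q):
    f=frames(np.array(q)); return np.array([f[i][:,k] for i,k in COLS]).T
Am=np.vstack([rows(q) for q,p in D]);bm=np.hstack([p for q,p in D])
xp,_,_,svv=np.linalg.lstsq(Am,bm,rcond=None)
def fk(q): return rows(q)@xp, frames(np.array(q))[7]@TT
E
python3 - <<'E'
from fk import *
print(dict(zip(COLS,xp.round(1))),svv.round(3)); print((Am@xp-bm).round(1).reshape(-1,3))
E
```

```text
{(0, 2): np.float64(336.2), (1, 1): np.float64(-11.5), (2, 2): np.float64(559.1), (3, 0): np.float64(0.0), (3, 1): np.float64(-16.2), (4, 0): np.float64(0.0), (4, 2): np.float64(382.1), (5, 1): np.float64(-0.4), (6, 0): np.float64(-0.0), (6, 2): np.float64(376.9)} [4.826 4.538 3.706 0.938 0.805 0.65  0.508 0.294 0.258 0.127]
[[-0.  0. -0.]
 [ 0.  0. -0.]
 [ 0.  0.  0.]
 [-0. -0.  0.]
 [ 0. -0.  0.]
 [-0.  0. -0.]]
```

```bash
python3 - <<'E'
from h import *
d=snap('wrist','w2')
cv2.imwrite('pics/w1c.png',cv2.resize(ld('w1')['img'][180:300,260:380,::-1],None,fx=5,fy=5,interpolation=cv2.INTER_CUBIC))
print(proj(d,[623,-302,120]),proj(ld('w1'),[623,-302,120]))
E
```

```text
[414.36046926 234.60751486] [320.83135477 243.61624056]
```

View pics/w2.png

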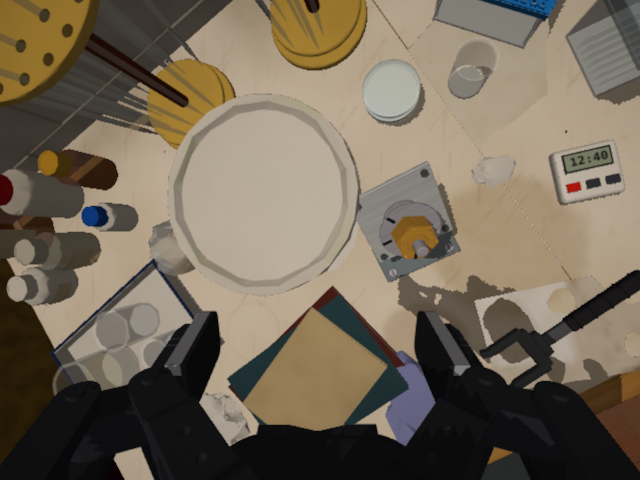

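View pics/w1c.png

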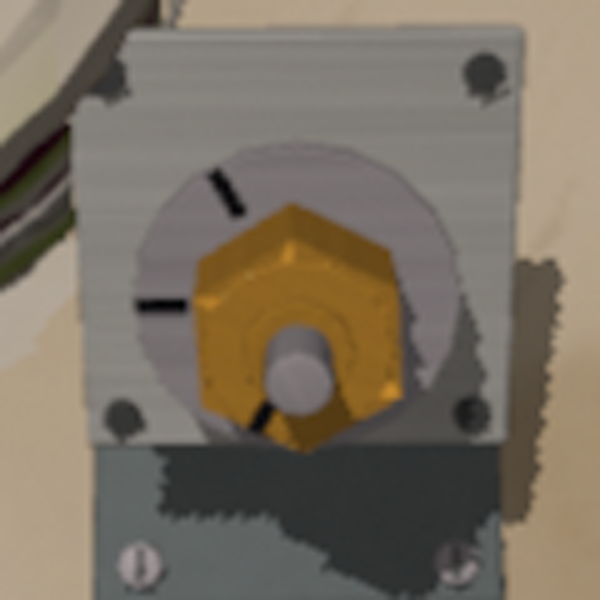

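```bash
python3 - <<'E'
from h import *
cv2.imwrite('pics/w2c.png',cv2.resize(ld('w2')['img'][180:280,360:460,::-1],None,fx=6,fy=6,interpolation=cv2.INTER_CUBIC))
cv2.imwrite('pics/s0d.png',cv2.resize(ld('scene0')['img'][200:260,210:280,::-1],None,fx=10,fy=10,interpolation=cv2.INTER_CUBIC))
E
```

```text
(no output)
```

View pics/w2c.png

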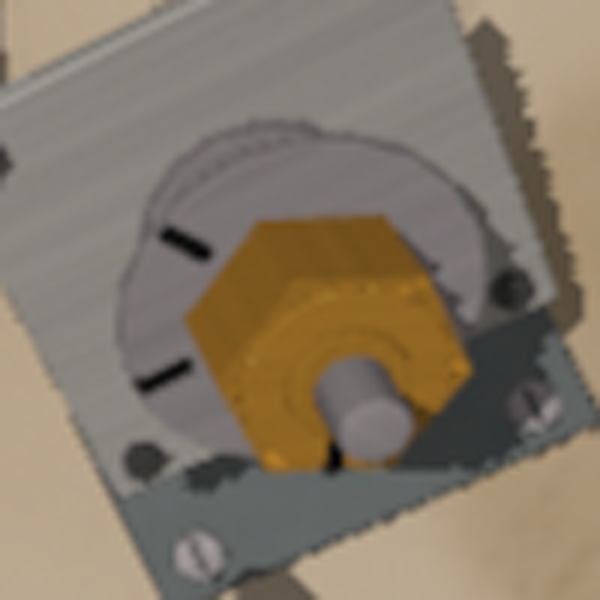

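View pics/s0d.png

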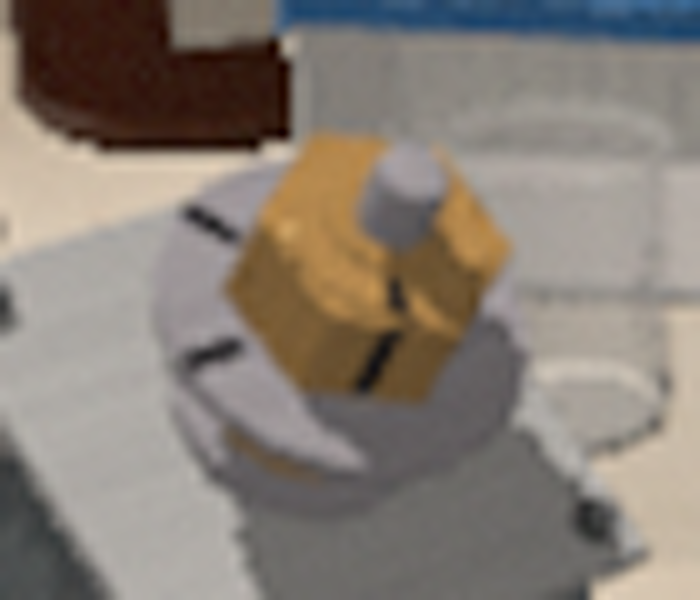

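```bash
cat > m1.py <<'E'
from h import *
a,b,c,t=ld('w1'),ld('w2'),ld('scene0'),ld('top0')
f=lambda u,v:(u/2.8+215,v/2.8+125)
tip=tri((a,320,256.6),(b,423,251.7),(c,251.3,217),(t,*f(245,147)));print('tip',tip)
mt=tri((a,292.2,241.2),(b,387.5,242.7),(c,231.4,235.3));print('tight',mt)
me=tri((a,305.4,218.8),(b,391,220.5),(c,231.1,222.2));print('end',me)
ln=tri((a,260+256/5,180+430/5),(b,415.5,256.5),(c,249.5,230.8));print('line',ln)
for nm,d in [('a',a),('b',b),('c',c)]: print(nm,proj(d,tip[0]).round(1),proj(d,mt[0]).round(1))
# axis point at collar top = tip-47A
C=tip[0]-47*A
for n,m in [('mt',mt),('me',me),('ln',ln)]:
    v=m[0]-C; print(n,'X,Y,A',(v@X).round(1),(v@Y).round(1),(v@A).round(1),'ang from Y ccw',np.degrees(np.arctan2(-v@X,v@Y)).round(1),'r',np.hypot(v@X,v@Y).round(1))
print('nutmid',(tip[0]-26*A).round(1))
E
python3 m1.py
```

```text
tip (array([ 608.5745211 , -295.75190916,  141.84312687]), [0.8, 1.2, 1.4, 2.4])
tight (array([ 636.34946954, -278.97129425,  111.98541475]), [0.9, 0.5, 1.3])
end (array([ 648.34747047, -297.767114  ,  124.80531466]), [0.7, 0.7, 1.5])
line (array([ 607.05118228, -286.6428741 ,  121.69768053]), [0.8, 0.9, 1.0])
a [320.8 256.1] [292.8 241.9]
b [423.2 250.4] [388.  242.6]
c [250.4 216.7] [230.6 235.2]
mt X,Y,A -1.6 26.3 11.6 ang from Y ccw 3.4 r 26.3
me X,Y,A 20.9 13.7 11.6 ang from Y ccw -56.7 r 25.0
ln X,Y,A -15.6 7.8 33.3 ang from Y ccw 63.5 r 17.5
nutmid [ 622.3 -301.6  120.5]
```

```bash
cat >> h.py <<'E'
N=np.array([621.5,-300.9,120.8])
E
cat >> fk.py <<'E'
from scipy.optimize import least_squares
LO=np.array([-3.06,-.37,-1.25,.18,-1.1,.23,-2.94]);HI=np.array([3.06,2.12,1.32,2.47,4.24,1.98,2.94])
def ik(p,R,q0,w=0.02,m=0.03):
    def f(q):
        P,M=fk(q); return np.r_[(P-p)/10,Ro.from_matrix(R.T@M).as_rotvec()*20,w*(q-q0)]
    r=least_squares(f,np.clip(q0,LO+m+.001,HI-m-.001),bounds=(LO+m,HI-m)); P,M=fk(r.x)
    return r.x,np.linalg.norm(P-p),np.degrees(Ro.from_matrix(R.T@M).magnitude())
E
cat > ik1.py <<'E'
from fk import *
q=tool()[2]['qpos'];print(q.round(2)); rng=np.random.default_rng(0)
for phi in [62,2,-58,-118,-178]:
    S=set()
    for k in range(25):
        s0=q if k==0 else rng.uniform(LO,HI)
        qa,e1,e2=ik(N-7*A,toolR(phi),s0)
        if e1>1 or e2>1: continue
        qm,e5,e6=ik(N-7*A,toolR(phi-32),qa)
        qb,e3,e4=ik(N-7*A,toolR(phi-65),qm)
        if e3<1 and e4<1: 
            S.add((phi,k==0,tuple(qa.round(1)),tuple(qb.round(1))))
    for x in list(S)[:6]: print(x[0],x[1],[float(v) for v in x[2]],[float(v) for v in x[3]])
E
python3 ik1.py
```

```text
[-0.24  0.58  0.91  1.72 -0.78  0.8  -1.45]
62 False [-0.1, 0.9, 0.9, 2.1, 4.2, 0.7, 1.4] [0.1, 0.7, 0.5, 2.1, 4.0, 0.4, 0.5]
62 False [0.5, 0.7, -0.1, 2.1, 2.9, 0.3, 2.9] [0.7, 0.7, -0.4, 2.1, 2.4, 0.3, 2.3]
62 False [0.2, 0.7, 0.3, 2.1, 3.7, 0.3, 2.1] [0.3, 0.7, 0.1, 2.1, 3.5, 0.3, 1.2]
62 False [0.3, 0.7, 0.1, 2.1, 3.5, 0.3, 2.3] [0.3, 0.7, 0.1, 2.1, 3.5, 0.3, 1.2]
2 False [0.6, 0.7, -0.2, 2.1, 2.7, 0.3, 2.1] [0.7, 0.7, -0.5, 2.1, 2.3, 0.4, 1.4]
2 False [-0.1, 0.9, 0.9, 2.1, 4.2, 0.7, 0.4] [0.1, 0.7, 0.5, 2.1, 4.0, 0.4, -0.5]
2 False [0.7, 0.7, -0.5, 2.1, 2.3, 0.3, 2.5] [0.9, 0.8, -0.8, 2.1, 2.1, 0.5, 1.7]
2 False [0.7, 0.7, -0.4, 2.1, 2.4, 0.3, 2.4] [0.9, 0.8, -0.7, 2.1, 2.1, 0.5, 1.7]
2 False [0.3, 0.7, 0.1, 2.1, 3.5, 0.3, 1.3] [0.3, 0.7, 0.1, 2.1, 3.5, 0.3, 0.1]
2 False [0.9, 0.8, -0.8, 2.1, 2.0, 0.6, 2.9] [1.1, 0.9, -1.1, 2.1, 1.9, 0.8, 1.9]
-58 False [0.6, 0.7, -0.3, 2.1, 2.6, 0.3, 1.2] [0.8, 0.7, -0.6, 2.1, 2.2, 0.4, 0.5]
-58 False [1.1, 1.0, -1.2, 2.1, 1.9, 0.9, 2.1] [1.1, 1.0, -1.2, 2.1, 1.9, 0.9, 1.0]
-58 False [0.3, 0.7, 0.1, 2.1, 3.5, 0.3, 0.2] [0.3, 0.7, 0.1, 2.1, 3.5,
[... 599 characters left out ...]
7, -0.2]
-118 False [0.6, 0.7, -0.2, 2.1, 2.7, 0.3, -0.0] [0.7, 0.7, -0.5, 2.1, 2.3, 0.4, -0.7]
-118 False [0.0, 0.7, 0.6, 2.1, 4.0, 0.5, -1.5] [0.3, 0.7, 0.2, 2.1, 3.7, 0.3, -2.2]
-178 False [1.0, 0.9, -1.0, 2.1, 2.0, 0.7, -0.1] [1.1, 1.0, -1.2, 2.1, 1.9, 0.9, -1.1]
-178 False [1.1, 1.0, -1.2, 2.1, 1.9, 0.9, 0.0] [1.1, 1.0, -1.2, 2.1, 1.9, 0.9, -1.1]
-178 False [0.8, 0.7, -0.6, 2.1, 2.2, 0.4, -0.5] [1.0, 0.8, -0.9, 2.1, 2.0, 0.6, -1.3]
-178 False [0.3, 0.7, 0.1, 2.1, 3.5, 0.3, -1.9] [0.6, 0.7, -0.3, 2.1, 2.5, 0.3, -1.9]
-178 False [1.0, 0.8, -0.9, 2.1, 2.0, 0.6, -0.2] [1.1, 1.0, -1.2, 2.1, 1.9, 0.9, -1.2]
-178 False [0.7, 0.7, -0.5, 2.1, 2.3, 0.3, -0.6] [0.9, 0.8, -0.8, 2.1, 2.1, 0.5, -1.4]
```

```bash
cat > plan.py <<'E'
from fk import *
def path(qT,n=10,qs=None):
    p0,R0,s=tool(); q=s['qpos'] if qs is None else qs
    for k in range(1,n+1):
        P,M=fk(q+(qT-q)*k/n)
        d=R0.T@(P-p0)/10; r=np.degrees(Ro.from_matrix(R0.T@M).as_rotvec())
        print(k,P.round().tolist(),(M[:,1]).round(2).tolist(),'|',d.round(1).tolist(),r.round(1).tolist())
E
python3 - <<'E'
from plan import *
for phi,g in [(-58,[.8,.75,-.6,2.1,2.2,.45,1.1]),(-118,[.9,.75,-.7,2.0,2.1,.5,.3]),(2,[.6,.7,-.3,2.1,2.6,.4,2])]:
    qT,e1,e2=ik(N+70*A,toolR(phi),np.array(g)); print(phi,qT.round(2),e1,e2); path(qT)
E
```

```text
-58 [ 0.74  0.52 -0.46  2.18  2.15  0.26  1.62] 0.00031292878132644915 0.0002876066979209161
1 [581.0, -279.0, 240.0] [0.18, -0.17, -0.97] | [2.4, 2.2, 8.8] [9.5, -28.3, -5.6]
2 [524.0, -319.0, 212.0] [0.05, -0.25, -0.97] | [3.6, 3.2, 16.1] [15.5, -58.0, -13.2]
3 [486.0, -357.0, 197.0] [-0.02, -0.34, -0.94] | [3.5, 3.7, 21.7] [18.3, -88.9, -21.8]
4 [469.0, -388.0, 188.0] [-0.03, -0.42, -0.91] | [2.4, 4.2, 25.2] [18.2, -120.7, -30.5]
5 [470.0, -410.0, 182.0] [0.01, -0.47, -0.88] | [0.9, 5.0, 26.6] [16.0, -153.2, -38.5]
6 [487.0, -417.0, 177.0] [0.09, -0.5, -0.86] | [-0.5, 6.1, 26.0] [-11.1, 162.7, 40.0]
7 [514.0, -408.0, 173.0] [0.2, -0.49, -0.85] | [-1.3, 7.3, 23.6] [-5.9, 130.4, 31.1]
8 [543.0, -382.0, 171.0] [0.32, -0.44, -0.84] | [-1.0, 8.3, 19.7] [-3.9, 97.5, 23.2]
9 [569.0, -339.0, 173.0] [0.44, -0.35, -0.83] | [0.7, 8.6, 15.1] [-4.7, 64.0, 16.8]
10 [585.0, -285.0, 178.0] [0.53, -0.22, -0.82] | [3.6, 8.2, 10.2] [-7.4, 30.1, 12.5]
-118 [ 0.79  0.54 -0.53  2.18  2.07  0.29  0.65] 0.00014435025755781816 0.00013909457678725468
1 [582.0, -276.0, 238.0] [0.18, -0.16, -0.97] | [2.7, 2.
[... 1042 characters left out ...]
14.3, -69.9, -15.1]
3 [486.0, -357.0, 197.0] [-0.02, -0.34, -0.94] | [3.5, 3.7, 21.7] [15.3, -106.5, -25.6]
4 [469.0, -388.0, 188.0] [-0.03, -0.42, -0.91] | [2.4, 4.2, 25.2] [12.6, -143.8, -36.7]
5 [470.0, -410.0, 182.0] [0.01, -0.47, -0.88] | [0.9, 5.0, 26.6] [-5.9, 166.4, 44.2]
6 [487.0, -417.0, 177.0] [0.09, -0.5, -0.86] | [-0.5, 6.1, 26.0] [1.5, 128.2, 35.6]
7 [514.0, -408.0, 173.0] [0.2, -0.49, -0.85] | [-1.3, 7.3, 23.6] [5.0, 89.4, 27.5]
8 [543.0, -382.0, 171.0] [0.32, -0.44, -0.84] | [-1.0, 8.3, 19.7] [5.3, 50.1, 20.8]
9 [569.0, -339.0, 173.0] [0.44, -0.35, -0.83] | [0.7, 8.6, 15.1] [3.3, 10.4, 16.2]
10 [585.0, -285.0, 178.0] [0.53, -0.22, -0.82] | [3.6, 8.2, 10.2] [-0.1, -29.6, 14.5]
```

```bash
python3 - <<'E'
from plan import *
qT,e1,e2=ik(N+70*A,toolR(-178),np.array([.9,.75,-.7,2.1,2.1,.5,-.6])); print(qT.round(2),e1,e2); np.save('qT.npy',qT); path(qT,8)
E
```

```text
[ 0.83  0.55 -0.59  2.18  2.02  0.32 -0.34] 0.00012721507589340546 0.00011847978606312071
1 [566.0, -282.0, 227.0] [0.14, -0.17, -0.98] | [3.5, 3.0, 10.4] [11.1, -21.0, -6.7]
2 [502.0, -325.0, 193.0] [0.0, -0.26, -0.97] | [5.1, 4.3, 18.5] [18.3, -44.3, -13.6]
3 [467.0, -363.0, 174.0] [-0.05, -0.35, -0.94] | [4.9, 5.2, 23.9] [21.9, -69.6, -19.5]
4 [461.0, -390.0, 163.0] [-0.02, -0.42, -0.91] | [3.5, 6.3, 26.3] [22.8, -96.3, -23.2]
5 [481.0, -398.0, 156.0] [0.08, -0.45, -0.89] | [1.9, 7.7, 25.7] [22.0, -124.0, -23.7]
6 [515.0, -384.0, 154.0] [0.22, -0.43, -0.87] | [1.0, 8.9, 22.2] [21.1, -152.2, -20.4]
7 [554.0, -345.0, 161.0] [0.38, -0.35, -0.85] | [1.5, 9.3, 16.7] [-21.5, 176.2, 12.2]
8 [585.0, -285.0, 178.0] [0.53, -0.22, -0.82] | [3.6, 8.2, 10.2] [-19.4, 149.3, -0.2]
```

```bash
python3 -m inch '[1,3.5,3,10.4,11.1,-21,-6.7, 1,3.5,3,10.4,11.1,-21,-6.7, 1,3.5,3,10.4,11.1,-21,-6.7, 1,5.1,4.3,18.5,18.3,-44.3,-13.6, 1,5.1,4.3,18.5,18.3,-44.3,-13.6, 1,5.1,4.3,18.5,18.3,-44.3,-13.6, 1,4.9,5.2,23.9,21.9,-69.6,-19.5, 1,4.9,5.2,23.9,21.9,-69.6,-19.5, 1,4.9,5.2,23.9,21.9,-69.6,-19.5, 1,4.9,5.2,23.9,21.9,-69.6,-19.5]'; python3 log.py; python3 - <<'E'
from plan import *
path(np.load('qT.npy'),5)
E
```

```text
clock: 4.25
eef_pos: [471.9, -358.0, 171.7]
tool_rot: [-1.249, -0.158, -2.852]
force: [0.3, 0.0, 0.0]
width: 85.2
[-0.1   0.67  0.78  1.89 -0.21  0.6  -0.57] [ 0.   -0.01  0.02 -0.   -0.02  0.   -0.03]
1 [426.0, -384.0, 143.0] [-0.13, -0.39, -0.91] | [4.6, 3.9, -0.0] [0.0, -26.2, -5.3]
2 [428.0, -400.0, 126.0] [-0.07, -0.43, -0.9] | [4.6, 5.9, 0.9] [3.0, -53.4, -4.9]
3 [469.0, -393.0, 122.0] [0.09, -0.43, -0.9] | [0.5, 5.9, 1.4] [10.7, -80.3, -0.6]
4 [529.0, -354.0, 137.0] [0.31, -0.37, -0.88] | [-6.1, 2.8, 0.4] [24.1, -105.9, 5.0]
5 [585.0, -285.0, 178.0] [0.53, -0.22, -0.82] | [-12.6, -3.7, -2.7] [43.6, -129.5, 8.8]
```

```bash
cat >> fk.py <<'E'
VL=np.array([2.57,2.57,3.14,3.14,3.14,3.14,3.14])
def jac(q):
    P,M=fk(q);J=np.zeros((6,7))
    for i in range(7):
        d=q.copy();d[i]+=1e-5;P2,M2=fk(d)
        J[:3,i]=(P2-P)/1e-5/1000;J[3:,i]=Ro.from_matrix(M2@M.T).as_rotvec()/1e-5
    return P,M,J
def sim(q,rows,null=0.0,p0=None,R0=None,qn=None,sub=4):
    q=q.copy()
    if p0 is None: p0,R0=fk(q)
    pc,Rc=p0.copy(),R0.copy()
    for r in rows:
        pt=p0+R0@np.array(r[:3])*10;Rt=R0@Ro.from_rotvec(np.radians(r[3:])).as_matrix()
        d=pt-pc;n=np.linalg.norm(d); d*=min(1,50/max(n,1e-9))
        w=Ro.from_matrix(Rt@Rc.T).as_rotvec();a=np.linalg.norm(w); w*=min(1,np.radians(8.59)/max(a,1e-9))
        for k in range(sub):
            pg=pc+d*(k+1)/sub;Rg=Ro.from_rotvec(w*(k+1)/sub).as_matrix()@Rc
            for it in range(3):
                P,M,J=jac(q);e=np.r_[(pg-P)/1000,Ro.from_matrix(Rg@M.T).as_rotvec()]
                free=np.ones(7,bool)
                for _ in range(4):
                    Jf=J[:,free];dq=np.zeros(7);pi=Jf.T@np.linalg.inv(Jf@Jf.T+1e-5*np.eye(6));dq[free]=pi@e
                    if qn is not None: 
                        z=np.zeros(7);z[free]=(np.eye(free.sum())-pi@Jf)@((qn-q)[free]*null); dq+=z
                    bad=free&((q+dq<LO)|(q+dq>HI))
                    if not bad.any(): break
                    free&=~bad
                q=np.clip(q+dq,LO,HI)
        pc,Rc=pc+d,Ro.from_rotvec(w).as_matrix()@Rc
    return q
E
python3 - <<'E'
from fk import *
L=[np.array(json.loads(l)[0]) for l in open('log.jsonl')]
mv=[(0,1,[[0,-4,0,0,0,-8],[0,-8,0,0,0,-16],[0,-8,0,0,0,-24],[0,-8,0,0,0,-30]]),
(1,2,[[0,0,0,8,0,0],[0,0,0,16,0,0],[0,0,0,24,0,0],[0,0,0,24,0,0]]),
(2,3,[[0,0,-4,0,8,0],[0,0,-8,0,16,0],[0,0,-8,0,24,0],[0,0,-8,0,30,0],[0,0,-8,0,30,0]]),
(3,4,[[-4,0,-4,-8,0,0],[-8,0,-5,-16,0,0],[-8,0,-5,-24,0,0]]+[[-8,0,-5,-30,0,0]]*2),
(4,5,[[3.5,3,10.4,11.1,-21,-6.7]]*3+[[5.1,4.3,18.5,18.3,-44.3,-13.6]]*3+[[4.9,5.2,23.9,21.9,-69.6,-19.5]]*4)]
for a,b,r in mv:
    print(L[a].round(2),'->',L[b].round(2))
    mid=(LO+HI)/2
    for nm,null,qn in [('min',0,None),('mid.02',.02,mid),('mid.005',.005,mid)]:
        print('   ',nm,sim(L[a],r,null,qn=qn).round(2))
E
```

```text
[ 0.08  0.4   0.45  2.1  -1.1   0.24 -0.48] -> [-0.15  0.52  0.93  1.65 -0.51  1.1  -1.06]
    min [-0.14  0.58  0.93  1.57 -0.51  1.21 -1.07]
    mid.02 [ 0.1   0.48  0.49  1.57 -0.25  1.13 -1.32]
    mid.005 [-0.07  0.54  0.79  1.57 -0.42  1.17 -1.16]
[-0.15  0.52  0.93  1.65 -0.51  1.1  -1.06] -> [-0.5   0.69  1.14  1.68 -0.26  0.99 -1.37]
    min [-0.5   0.68  1.16  1.67 -0.26  1.   -1.36]
    mid.02 [-0.31  0.52  0.73  1.67  0.1   0.99 -1.71]
    mid.005 [-0.45  0.62  1.03  1.67 -0.14  0.99 -1.48]
[-0.5   0.69  1.14  1.68 -0.26  0.99 -1.37] -> [-0.62  0.82  1.26  1.66 -0.43  1.04 -1.86]
    min [-0.63  0.84  1.27  1.66 -0.45  1.05 -1.85]
    mid.02 [-0.49  0.65  0.87  1.66 -0.07  0.98 -2.21]
    mid.005 [-0.6   0.77  1.14  1.66 -0.32  1.01 -1.97]
[-0.62  0.82  1.26  1.66 -0.43  1.04 -1.86] -> [-0.23  0.57  0.91  1.72 -0.78  0.8  -1.44]
    min [-0.24  0.58  0.91  1.72 -0.79  0.8  -1.44]
    mid.02 [ 0.03  0.47  0.44  1.71 -0.39  0.67 -1.78]
    mid.005 [-0.16  0.53  0.75  1.72 -0.65  0.74 -1.56]
[-0.23  0.57  0.91  1.72 -0.78  0.8  -1.44] -> [-0.1   0.67  0.78  1.89 -0.21  0.6  -0.57]
    min [-0.09  0.66  0.77  1.9  -0.21  0.6  -0.57]
    mid.02 [ 0.24  0.55  0.24  1.89  0.37  0.64 -1.12]
    mid.005 [ 0.05  0.6   0.54  1.9   0.07  0.59 -0.84]
```

```bash
cat > search.py <<'E'
from fk import *
import time
AX=[np.array([0,0,1.]),np.array([0,1.,0])]
def jac(q):
    f=frames(q);pts=np.zeros((8,3))
    P=rows(q)@xp
    J=np.zeros((6,7))
    # partial sums: columns with frame index <= i before joint i+1
    for i in range(7):
        base=sum((f[k][:,c]*x for (k,c),x in zip(COLS,xp) if k<=i),np.zeros(3))
        a=f[i][:,2 if i%2==0 else 1]*SG[i]
        J[:3,i]=np.cross(a,P-base)/1000;J[3:,i]=a
    return P,f[7]@TT,J
import fk; fk.jac=jac
def goto(q,P,M,n):
    p0,R0=fk.fk(q);d=R0.T@(P-p0)/10;r=np.degrees(Ro.from_matrix(R0.T@M).as_rotvec())
    nn=int(np.ceil(max(np.linalg.norm(d)*10/50,np.linalg.norm(r)/8.59)))+1
    return fk.sim(q,[np.r_[d,r]]*nn,sub=2),d,r,nn
if __name__=='__main__':
    q0=tool()[2]['qpos'];rng=np.random.default_rng(int(time.time()));t=time.time();best=[]
    while time.time()-t<400:
        qw=np.array([rng.uniform(-.6,1),rng.uniform(.3,1.2),rng.uniform(-1,1),rng.uniform(1.2,2.2),rng.uniform(.3,3),rng.uniform(.4,1.5),rng.uniform(-2.5,2.5)])
        P,M=fk.fk(qw)
        if not(200<P[2]<420 and 350<P[0]<700 and -550<P[1]<-150): continue
        if M[2,1]>-.3: continue
        q1,d1,r1,n1=goto(q0,P,M,0)
        P1,_=fk.fk(q1)
        if q1[4]<.8: continue
        for phi in [62,2,-58,-118,-178]:
            q2,d2,r2,n2=goto(q1,N+70*A,toolR(phi),0)
            P2,M2=fk.fk(q2)
            if np.linalg.norm(P2-N-70*A)>2 or q2[4]<.5: continue
            marg=np.minimum(q2-LO,HI-q2)
            best.append((min(marg),phi,n1+n2,q1,d1,r1,n1,q2)); 
            print(phi,n1,n2,'marg',min(marg).round(2),'W',P.round(),d1.round(1),r1.round(1),'q1',q1.round(2),'q2',q2.round(2),flush=True)
E
timeout 450 python3 search.py > s.txt; wc -l s.txt; sort -t' ' -k5 -r s.txt | head -0; python3 - <<'E'
import re
L=open('s.txt').read().replace('\n  ',' ').split('\n')
L=[l for l in L if 'marg' in l]
L.sort(key=lambda l:-float(re.search(r'marg ([-\d.]+)',l)[1]))
for l in L[:15]: print(l)
E
```

```text
1124 s.txt
-118 10 17 marg 0.3 W [ 630. -496.  218.] [-10.3  -0.4  18.9] [ 48.8 -48.3  -9.2] q1 [-0.03  0.85  0.54  2.03  2.3   0.61 -2.27] q2 [ 1.05  0.66 -0.94  2.17  1.85  0.54  0.94]
-178 8 13 marg 0.3 W [ 646. -247.  306.] [-17.5 -17.3  -0.2] [ 52.2 -24.2  10.2] q1 [-0.74  0.79  0.93  2.18  1.98  0.45 -2.71] q2 [ 1.05  0.66 -0.94  2.17  1.85  0.54 -0.11]
-58 11 21 marg 0.29 W [ 459. -443.  396.] [  7.1 -18.   14.2] [ 26.5 -65.9 -41.8] q1 [-0.56  0.79  1.2   1.99  0.81  0.54 -0.33] q2 [ 1.03  0.65 -0.92  2.17  1.86  0.52  1.97]
-58 18 15 marg 0.29 W [ 689. -384.  282.] [-18.1 -10.6  12.7] [  45.2 -123.1  -48.1] q1 [-0.39  0.85  0.81  2.03  2.21  0.47 -0.9 ] q2 [ 1.06  0.67 -0.96  2.17  1.84  0.56  2.  ]
62 16 15 marg 0.29 W [ 679. -405.  311.] [-16.1 -12.5  15.1] [  52.9 -116.9   -3.5] q1 [ 0.66  0.47 -0.28  1.93  2.04  0.23 -0.44] q2 [ 1.06  0.67 -0.96  2.17  1.84  0.56 -2.19]
-58 17 15 marg 0.28 W [ 699. -529.  257.] [-15.3  -3.3  25.2] [  48.5 -117.1  -36.6] q1 [ 0.12  0.78  0.45  1.89  2.52  0.51 -1.04] q2 [ 1.02  0.64 -0.9   2.17  1.86  0.51  1.96]
-118 8 19 marg 0.27 W [ 45
[... 862 characters left out ...]
 marg 0.21 W [ 661. -222.  320.] [-19.4 -19.6  -1.5] [  69.8 -154.5  -15.2] q1 [ 0.53  0.33 -0.33  2.15  2.51  0.24 -0.34] q2 [ 1.1   0.7  -1.04  2.17  1.82  0.62 -2.16]
-118 21 7 marg 0.2 W [ 572. -508.  352.] [ -2.4 -12.2  22.3] [  45.1 -153.   -47.8] q1 [ 0.33  0.41  0.33  2.09  2.76  0.34 -0.38] q2 [ 0.95  0.59 -0.77  2.18  1.91  0.43  0.85]
-58 13 19 marg 0.2 W [ 650. -376.  271.] [-14.8  -9.6  10.4] [ 45.8 -86.3 -20.9] q1 [-0.34  0.74  0.73  2.06  2.04  0.41 -1.41] q2 [ 0.95  0.6  -0.78  2.18  1.91  0.43  1.9 ]
-178 16 7 marg 0.2 W [ 481. -462.  341.] [  4.8 -12.3  14.9] [  36.1 -116.3  -26.2] q1 [-0.03  0.34  0.65  2.2   2.04  0.27 -0.49] q2 [ 0.95  0.6  -0.78  2.18  1.91  0.43 -0.2 ]
```

```bash
python3 -m inch '[1,4.8,-12.3,14.9,36.1,-116.3,-26.2, 1,4.8,-12.3,14.9,36.1,-116.3,-26.2, 1,4.8,-12.3,14.9,36.1,-116.3,-26.2, 1,4.8,-12.3,14.9,36.1,-116.3,-26.2, 1,4.8,-12.3,14.9,36.1,-116.3,-26.2, 1,4.8,-12.3,14.9,36.1,-116.3,-26.2, 1,4.8,-12.3,14.9,36.1,-116.3,-26.2, 1,4.8,-12.3,14.9,36.1,-116.3,-26.2, 1,4.8,-12.3,14.9,36.1,-116.3,-26.2, 1,4.8,-12.3,14.9,36.1,-116.3,-26.2, 1,4.8,-12.3,14.9,36.1,-116.3,-26.2, 1,4.8,-12.3,14.9,36.1,-116.3,-26.2]'; python3 log.py
cat > nxt.py <<'E'
from search import *
q=tool()[2]['qpos'];print(q.round(2))
for phi in [62,2,-58,-118,-178]:
    q2,d2,r2,n2=goto(q,N+70*A,toolR(phi),0); print(phi,n2,d2.round(1),r2.round(1),q2.round(2),(fk.fk(q2)[0]-N-70*A).round(1))
E
python3 nxt.py
```

```text
clock: 5.45
eef_pos: [476.1, -464.8, 341.9]
tool_rot: [-1.78, -0.842, -1.01]
force: [-0.5, -1.2, -0.1]
width: 85.5
[-0.27  0.46  0.94  2.08  1.05  0.24 -0.01] [ 0.29 -0.26 -0.46  0.23  2.24 -0.04 -1.41]
[-0.27  0.46  0.94  2.08  1.05  0.24 -0.01]
62 13 [-18.5  -0.1  19.1] [10.2 86.3 38.5] [ 0.8   0.54 -0.54  2.18  2.06  0.3  -2.47] [ 0. -0.  0.]
2 19 [-18.5  -0.1  19.1] [-12.6 143.1  46.5] [ 0.1   0.45  0.46  2.03 -1.1   0.26 -0.46] [ 21.9 -13.7  59.5]
-58 19 [-18.5  -0.1  19.1] [  34.3 -144.1  -34.1] [ 0.17  0.52  0.36  2.2   3.99  0.25 -0.32] [ 0. -0. -0.]
-118 13 [-18.5  -0.1  19.1] [ 38.6 -87.2 -10.2] [ 0.74  0.52 -0.46  2.18  2.14  0.26  0.57] [-0. -0. -0.]
-178 7 [-18.5  -0.1  19.1] [ 35.1 -29.5   9.5] [ 0.69  0.51 -0.39  2.18  2.24  0.23 -0.58] [-0. -0.  0.]
```

```bash
python3 - <<'E'
from search import *
q0=tool()[2]['qpos'];p,R0=fk.fk(q0)
for r in [[0,0,0],[0,-20,0],[10,-20,0],[20,-20,0],[20,-20,20],[0,-20,-20],[20,0,0],[30,-30,0],[30,-30,30],[40,-20,20]]:
    q=fk.sim(q0,[np.r_[0,0,0,r]]*(6 if any(r) else 1),sub=2)
    for phi in [-118,-178]:
        q2,d2,r2,n2=goto(q,N+70*A,toolR(phi),0)
        q3,*_=goto(q2,N-7*A,toolR(phi),0)
        q4,_,_,n4=goto(q3,N-7*A,toolR(phi-65),0)
        m=lambda q:np.minimum(q-LO,HI-q).min().round(2)
        print(r,phi,n2,q2.round(2),m(q2),m(q3),m(q4),(fk.fk(q4)[0]-N+7*A).round(1))
E
```

```text
[0, 0, 0] -118 13 [ 0.74  0.52 -0.46  2.18  2.14  0.26  0.57] 0.03 0.15 0.35 [0. 0. 0.]
[0, 0, 0] -178 7 [ 0.69  0.51 -0.39  2.18  2.24  0.23 -0.58] 0.0 0.12 0.31 [ 0. -0. -0.]
[0, -20, 0] -118 11 [ 0.78  0.53 -0.52  2.18  2.09  0.29  0.64] 0.06 0.18 0.35 [ 0.  0. -0.]
[0, -20, 0] -178 7 [ 0.89  0.57 -0.67  2.18  1.97  0.37 -0.27] 0.14 0.25 0.25 [ 0. -0.  0.]
[10, -20, 0] -118 10 [ 0.71  0.52 -0.41  2.18  2.21  0.24  0.5 ] 0.01 0.13 0.32 [ 0. -0.  0.]
[10, -20, 0] -178 7 [ 0.97  0.6  -0.8   2.17  1.9   0.44 -0.18] 0.21 0.32 0.17 [ 0. -0.  0.]
[20, -20, 0] -118 10 [ 0.71  0.52 -0.41  2.18  2.21  0.24  0.5 ] 0.01 0.13 0.32 [ 0.  0. -0.]
[20, -20, 0] -178 7 [ 0.96  0.6  -0.79  2.18  1.9   0.44 -0.19] 0.21 0.31 0.17 [0. 0. 0.]
[20, -20, 20] -118 10 [ 0.7   0.51 -0.39  2.18  2.23  0.23  0.48] 0.0 0.12 0.31 [-0. -0. -0.]
[20, -20, 20] -178 7 [ 0.83  0.38 -0.26  1.93 -0.1   0.32  1.9 ] 0.09 0.09 0.18 [ 0. -0. -0.]
[0, -20, -20] -118 11 [ 0.32  0.52  0.13  2.24  3.42  0.26 -0.77] 0.03 0.03 0.01 [-0. -0. -0.]
[0, -20, -20] -178 7 [ 0.69  0.51 -0.39  2.18  2.24  0.23 -0.58] 0.0 0.12 0.31 [ 0. -0.  0.]
[20, 0, 0] -118 12 [ 0.71  0.52 -0.4   2.18  2.21  0.24  0.5 ] 0.01 0.12 0.32 [ 0. -0. -0.]
[20, 0, 0] -178 7 [ 0.95  0.59 -0.77  2.18  1.91  0.42 -0.2 ] 0.19 0.3 0.19 [ 0. -0.  0.]
[30, -30, 0] -118 8 [ 0.98  0.61 -0.83  2.17  1.89  0.46  0.88] 0.23 0.33 0.15 [-0. -0.  0.]
[30, -30, 0] -178 7 [ 0.99  0.62 -0.84  2.17  1.88  0.47 -0.16] 0.24 0.34 0.15 [ 0. -0.  0.]
[30, -30, 30] -118 9 [ 0.8   0.54 -0.55  2.18  2.05  0.3   0.67] 0.07 0.19 0.33 [ 0. -0. -0.]
[30, -30, 30] -178 7 [ 0.92  0.4  -0.36  1.95 -0.09  0.28  1.93] 0.05 0.05 0.05 [-1.293e+02 -2.550e+02 -2.000e-01]
[40, -20, 20] -118 10 [ 0.92  0.58 -0.72  2.18  1.94  0.39  0.81] 0.16 0.27 0.22 [ 0.  0. -0.]
[40, -20, 20] -178 7 [ 1.11  0.71 -1.07  2.17  1.82  0.64 -0.05] 0.18 0.24 0.0 [ 0. -0. -0.]
```

```bash
python3 -m inch '[1,0,0,0,0,-8,0, 1,0,0,0,0,-16,0, 1,0,0,0,0,-20,0, 1,0,0,0,0,-20,0]'; python3 log.py; python3 nxt.py
```

```text
clock: 5.85
eef_pos: [476.7, -465.7, 343.0]
tool_rot: [-2.1, -0.716, -0.558]
force: [0.1, 0.2, -0.4]
width: 85.2
[-0.22  0.43  0.85  2.08  1.14  0.29  0.25] [-0.01  0.01  0.01  0.   -0.01 -0.01 -0.05]
[-0.22  0.43  0.85  2.08  1.14  0.29  0.25]
62 15 [-11.1  -0.1  24.3] [ 17.4 105.1  38.1] [ 0.82  0.55 -0.58  2.18  2.03  0.32 -2.44] [-0.  0.  0.]
2 21 [-11.1  -0.1  24.3] [ -4.9 161.4  52.4] [ 0.15  0.44  0.39  2.01 -0.92  0.24 -0.63] [ 24.  -15.1  65.7]
-58 17 [-11.1  -0.1  24.3] [  26.  -125.6  -36.6] [ 0.17  0.52  0.36  2.2   3.99  0.25 -0.32] [ 0. -0.  0.]
-118 11 [-11.1  -0.1  24.3] [ 34.8 -68.3 -16. ] [ 0.77  0.53 -0.5   2.18  2.1   0.28  0.63] [-0. -0.  0.]
-178 7 [-11.1  -0.1  24.3] [ 35.9 -10.4   3.4] [ 0.89  0.57 -0.68  2.18  1.96  0.37 -0.27] [ 0. -0.  0.]
```

```bash
python3 -m inch '[1,-11.1,-0.1,24.3,35.9,-10.4,3.4, 1,-11.1,-0.1,24.3,35.9,-10.4,3.4, 1,-11.1,-0.1,24.3,35.9,-10.4,3.4, 1,-11.1,-0.1,24.3,35.9,-10.4,3.4, 1,-11.1,-0.1,24.3,35.9,-10.4,3.4, 1,-11.1,-0.1,24.3,35.9,-10.4,3.4, 1,-11.1,-0.1,24.3,35.9,-10.4,3.4, 1,-11.1,-0.1,24.3,35.9,-10.4,3.4, 1,-11.1,-0.1,24.3,35.9,-10.4,3.4]'; python3 log.py; python3 - <<'E'
from h import *
snap('wrist','w3');snap('scene','s3');print(rel(N+70*A,toolR(-178)))
E
```

```text
clock: 6.75
eef_pos: [583.8, -283.5, 175.5]
tool_rot: [-1.589, -0.606, -0.363]
force: [-0.4, 0.6, -0.8]
width: 85.4
[ 0.84  0.55 -0.6   2.18  2.01  0.33 -0.33] [-0.02 -0.05  0.07 -0.01 -0.03 -0.01  0.04]
(array([ 0.11, -0.04,  0.11]), array([ 0. , -0.1, -0.1]))
```

View pics/w3.png

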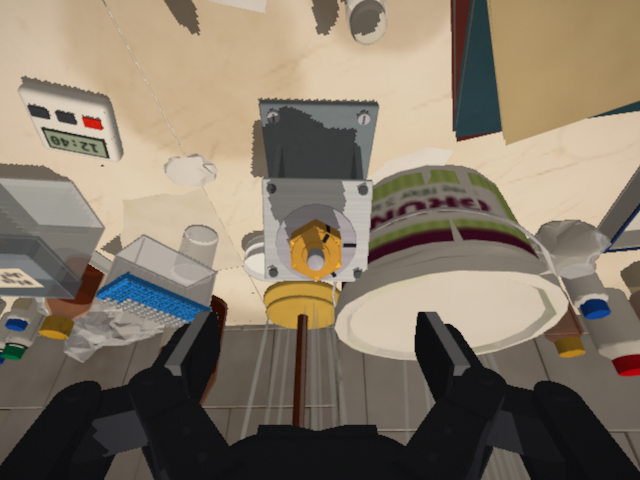

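```bash
python3 - <<'E'
from h import *
a,b=ld('w3'),ld('w2'); s,t=ld('scene0'),ld('top0')
X,e=tri((s,142,226),(t,275,90));print('lid centre',X.round(),e)
print([ (onz(t,u,v,X[2])-X).round() for u,v in [(335,90),(275,150),(325,120)]])
print('tip', tri((a,316,257),(ld('w2'),423,251.7),(ld('scene0'),251.3,217)))
# nearest dist along bracket
P=X-N; print('in X,Y,A',P@X*0, (P@Y).round(), (P@RB[:,0]).round(), P[2].round())
cv2.imwrite('pics/w3c.png',cv2.resize(a['img'][190:290,260:380,::-1],None,fx=6,fy=6,interpolation=cv2.INTER_CUBIC))
E
```

```text
lid centre [ 770. -230.  123.] [1.1, 1.1]
[array([  12., -103.,    0.]), array([-109.,  -14.,    0.]), array([-46., -92.,   0.])]
tip (array([ 607.13553328, -294.43477229,  140.8589416 ]), [1.4, 0.7, 1.3])
in X,Y,A 0.0 123.0 109.0 2.0
```

View pics/w3c.png

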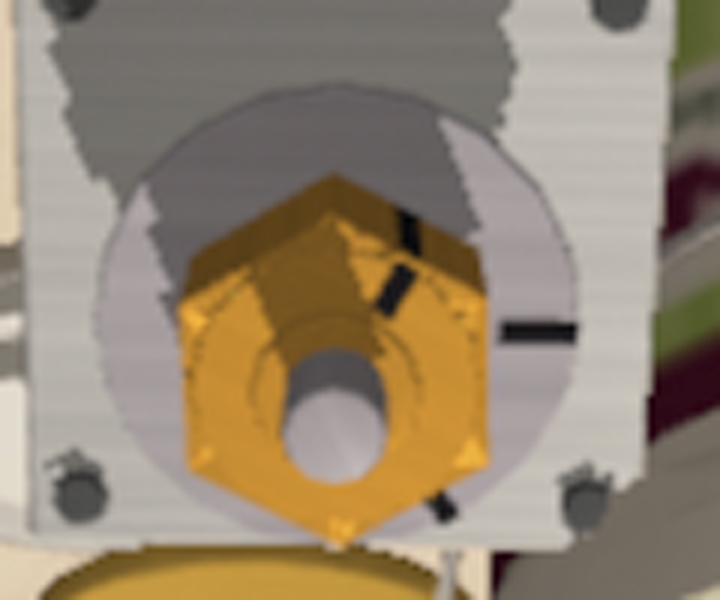

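```bash
python3 - <<'E'
from h import *
print(rel(N+20*A,toolR(-179)),rel(N-7*A,toolR(-179)))
E
python3 -m inch '[0.65,0.1,2,0.1,0,-1,0, 0.65,0.1,4,0.1,0,-1,0, 0.65,0.1,5,0.1,0,-1,0, 0.65,0.1,5,0.1,0,-1,0, 0.65,0.1,5,0.1,0,-1,0, 0.65,0.1,5,0.1,0,-1,0]'; python3 - <<'E'
from h import *
snap('wrist','w4');print(rel(N+20*A,toolR(-179)),rel(N-7*A,toolR(-179)))
E
```

```text
(array([0.12, 4.96, 0.12]), array([ 0. ,  0.9, -0.1])) (array([0.13, 7.66, 0.12]), array([ 0. ,  0.9, -0.1]))
clock: 7.45
eef_pos: [610.9, -295.7, 137.9]
tool_rot: [-1.607, -0.609, -0.337]
force: [-0.3, -0.1, -0.8]
width: 55.7
(array([-0.02,  0.08, -0.06]), array([-0. ,  2. , -0.1])) (array([-0.02,  2.78, -0.06]), array([-0. ,  2. , -0.1]))
```

View pics/w4.png

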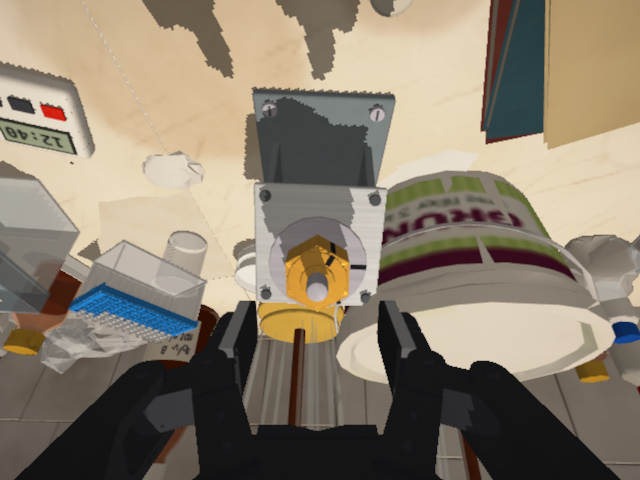

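The nut (317,270) lies midway between the pads (x 250 and 382). Descending onto it.

```bash
python3 -m inch '[0.65,0,1,-0.05,0,2,0, 0.65,0,2,-0.05,0,2,0, 0.65,0,2.7,-0.05,0,2,0, 0.65,0,2.7,-0.05,0,2,0, 0.65,0,2.7,-0.05,0,2,0, 0.65,0,2.7,-0.05,0,2,0]'; python3 - <<'E'
from h import *
snap('wrist','w5');print(rel(N-7*A,toolR(-179)), ctrl.read_state()['torque'])
E
```

```text
clock: 8.1
eef_pos: [624.9, -302.0, 115.0]
tool_rot: [-1.582, -0.609, -0.38]
force: [0.2, 0.8, 0.1]
width: 55.7
(array([ 0.02,  0.03, -0.03]), array([-0. ,  0. , -0.1])) [ 0.26549113  0.52347209 -0.01556944]
```

View pics/w5.png

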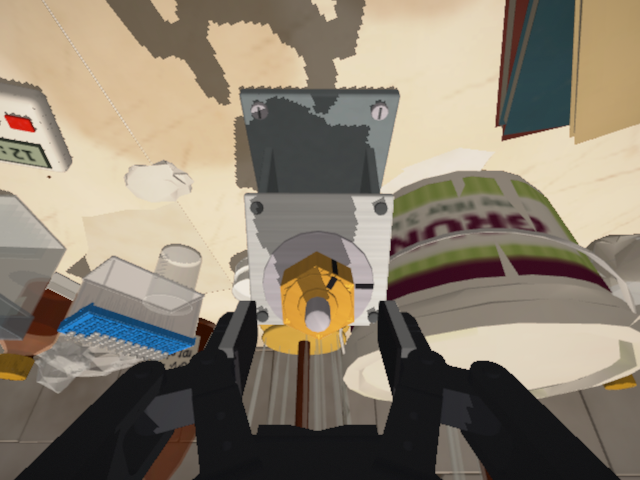

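```bash
python3 - <<'E'
from h import *
d=ld('w5');p,R,s=tool()
for a in (0,-5,-19): print(a,[proj(d,p+a*R[:,1]+k*R[:,2]).round() for k in(-28,28)])
print(proj(d,N+26*A),proj(d,N+10*A+18*Y),proj(d,N-10*A+18*Y))
E
python3 -m inch '[0,0,0,0,0,0,0, 0,0,0,0,0,0,0, 0,0,0,0,0,0,0, 0,0,0,0,0,0,0, 0,0,0,0,0,0,0, 0,0,0,0,0,0,0]'; python3 - <<'E'
from h import *
p,R,s=tool();snap('wrist','w6');print(s['width'],s['force'],R.T@s['torque'],s['torque'])
E
```

```text
0 [array([265., 286.]), array([368., 286.])]
-5 [array([263., 290.]), array([369., 290.])]
-19 [array([259., 304.]), array([373., 304.])]
[315.53496016 318.90322235] [351.68604317 302.15808052] [348.19929538 284.3691778 ]
clock: 8.75
eef_pos: [625.1, -301.9, 115.1]
tool_rot: [-1.582, -0.609, -0.38]
force: [-2.0, 1.8, 3.7]
width: 7.7
7.68643539582844 [-2.03971314  1.76277045  3.74138284] [ 0.08205626 -0.05944569  0.67739816] [0.28648961 0.61567945 0.08943041]
```

View pics/w6.png

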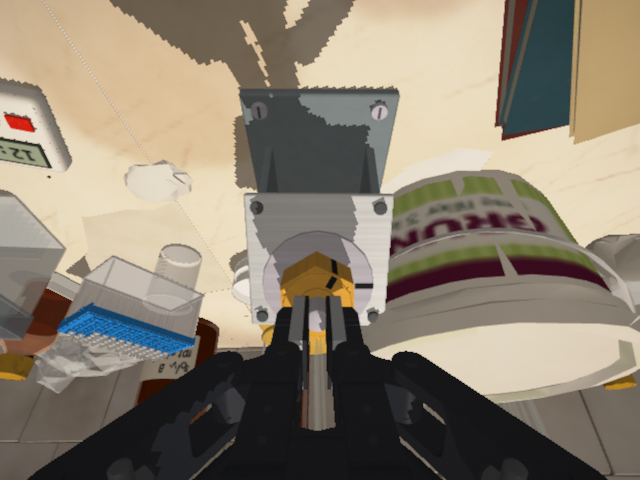

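```bash
python3 - <<'E'
from h import *
d=ld('w6');p,R,s=tool()
for a in (0,-5,-10,-19): print(a,[proj(d,p+a*R[:,1]+k*R[:,2]+x*R[:,0]).round() for k in(-4,4) for x in (-11,11)])
cv2.imwrite('pics/w6c.png',cv2.resize(d['img'][230:380,240:400,::-1],None,fx=5,fy=5,interpolation=cv2.INTER_CUBIC))
print(s['qpos'].round(3),(fk:=0))
E
```

```text
0 [array([309., 267.]), array([309., 304.]), array([324., 267.]), array([324., 304.])]
-5 [array([309., 271.]), array([309., 308.]), array([324., 271.]), array([324., 308.])]
-10 [array([308., 275.]), array([309., 313.]), array([324., 275.]), array([324., 313.])]
-19 [array([308., 283.]), array([308., 323.]), array([325., 283.]), array([324., 323.])]
[ 0.843  0.734 -0.645  2.106  2.133  0.446 -0.397] 0
```

View pics/w6c.png

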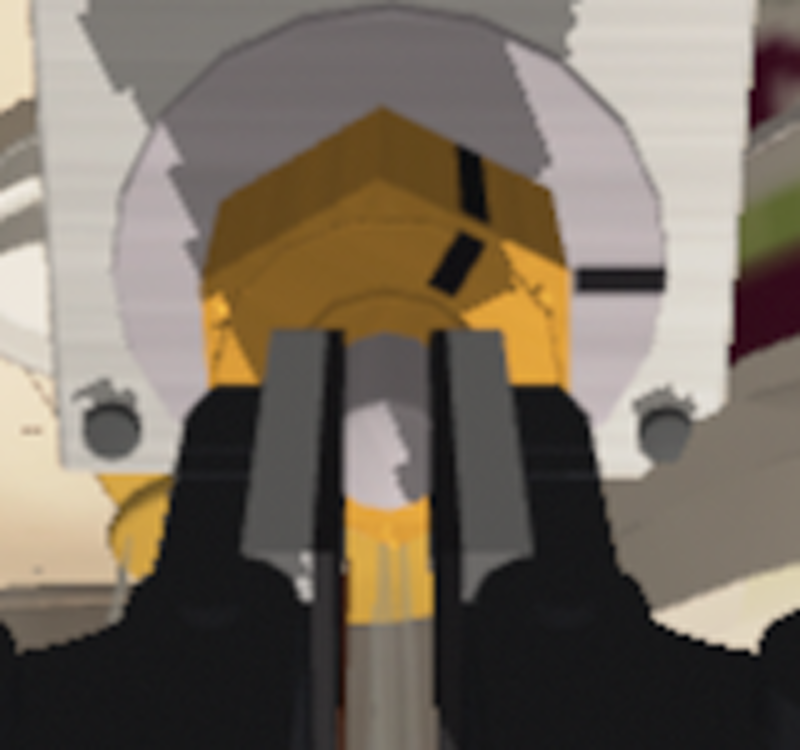

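```bash
python3 -m inch '[0,0,0,0,0,0,0, 0,0,0,0,0,0,0, 0,0,0,0,0,0,0]'; python3 - <<'E'
from h import *
p,R,s=tool();d=snap('wrist','w7');print(s['force'],R.T@s['torque'],p)
for X0 in (N+26*A-6*Y,N+26*A+6*Y,N+10*A-6*Y,N+10*A+6*Y,N+10*A-18*Y,N+10*A+18*Y): print(proj(d,X0).round(1),(d['R']@X0+d['t'])[2].round())
cv2.imwrite('pics/w7c.png',cv2.resize(d['img'][230:380,240:400,::-1],None,fx=5,fy=5,interpolation=cv2.INTER_CUBIC))
d=snap('scene','s7')
cv2.imwrite('pics/s7c.png',cv2.resize(d['img'][120:280,180:360,::-1],None,fx=4,fy=4,interpolation=cv2.INTER_CUBIC))
E
```

```text
clock: 9.1
eef_pos: [625.1, -301.9, 115.1]
tool_rot: [-1.582, -0.609, -0.38]
force: [-3.7, 1.9, 6.1]
width: 7.5
[-3.7489458   1.88996317  6.13829473] [0.14345353 0.03850325 0.58060068] [ 625.06468233 -301.88467707  115.07558574]
[302.  318.5] 157.0
[328.4 318.9] 157.0
[303.3 301.3] 172.0
[327.3 301.6] 172.0
[279.2 300.9] 172.0
[351.4 302. ] 172.0
```

View pics/w7c.png

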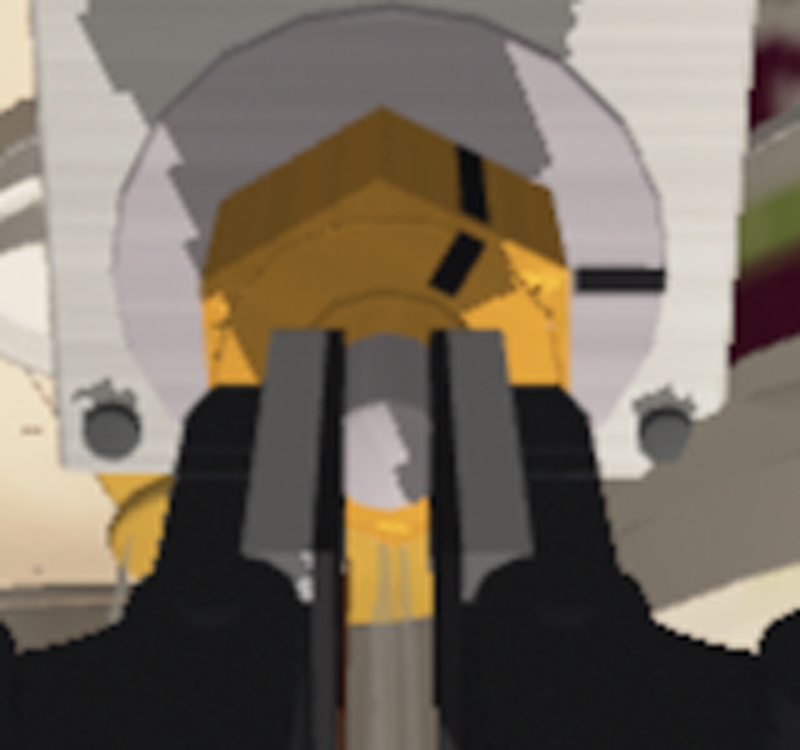

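View pics/s7c.png

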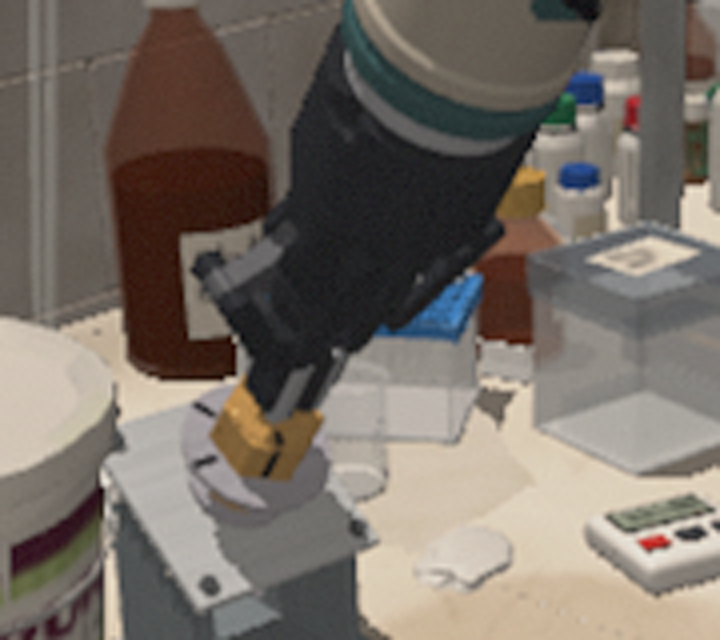

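```bash
python3 - <<'E'
from h import *
d=ld('s7');p,R,s=tool()
for a in (0,-10,-20,-30): print(a,((proj(d,p+a*R[:,1])-[180,120])*4).round())
for b in (26,10,-10): print('N',b,((proj(d,N+b*A)-[180,120])*4).round())
E
```

```text
0 [258. 437.]
-10 [265. 422.]
-20 [272. 407.]
-30 [280. 392.]
N 26 [283. 387.]
N 10 [271. 411.]
N -10 [256. 441.]
```

```bash
python3 -m inch '[0.65,0,0,0,0,0,0, 0.65,0,0,0,0,0,0, 0.65,0,0,0,0,0,0, 0.65,0,0,0,0,0,0, 0.65,0,0,0,0,0,0, 0.65,0,0.5,0,0,0,0, 0.65,0,1,0,0,0,0, 0.65,0,1,0,0,0,0, 0.65,0,1,0,0,0,0]'; python3 - <<'E'
from h import *
p,R,s=tool();print(s['width'],s['force'])
d=snap('scene','s8');cv2.imwrite('pics/s8c.png',cv2.resize(d['img'][160:260,200:320,::-1],None,fx=6,fy=6,interpolation=cv2.INTER_CUBIC))
for a in (0,-10,-20,-30): print(a,[((proj(d,p+a*R[:,1]+k*R[:,2])-[200,160])*6).round() for k in (-28,28)])
E
```

```text
clock: 10.1
eef_pos: [630.2, -304.3, 106.2]
tool_rot: [-1.582, -0.608, -0.381]
force: [0.3, 0.6, 0.7]
width: 55.5
55.47569630944 [0.32736022 0.62547005 0.68626726]
0 [array([341., 410.]), array([169., 470.])]
-10 [array([352., 388.]), array([179., 448.])]
-20 [array([363., 366.]), array([190., 426.])]
-30 [array([375., 344.]), array([200., 403.])]
```

View pics/s8c.png

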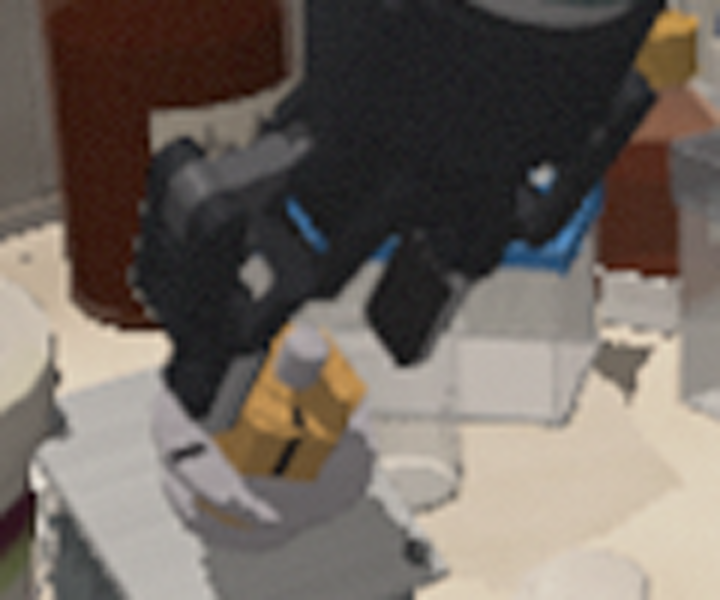

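```bash
python3 -m inch '[0.65,0,0.3,0,0,0,0, 0.65,0,0.6,0,0,0,0, 0.65,0,0.6,0,0,0,0, 0,0,0.6,0,0,0,0, 0,0,0.6,0,0,0,0, 0,0,0.6,0,0,0,0, 0,0,0.6,0,0,0,0, 0,0,0.6,0,0,0,0]'; python3 - <<'E'
from h import *
p,R,s=tool();print(s['width'],s['force'],R.T@s['torque'],s['tau'])
d=snap('scene','s9');cv2.imwrite('pics/s9c.png',cv2.resize(d['img'][160:260,200:320,::-1],None,fx=6,fy=6,interpolation=cv2.INTER_CUBIC))
d=snap('wrist','w9');cv2.imwrite('pics/w9c.png',cv2.resize(d['img'][230:380,240:400,::-1],None,fx=4,fy=4,interpolation=cv2.INTER_CUBIC))
print(rel(N,toolR(-179)))
E
```

```text
clock: 10.95
eef_pos: [633.3, -305.3, 102.0]
tool_rot: [-1.582, -0.609, -0.38]
force: [-4.4, 2.4, 6.1]
width: 34.1
34.0891421068981 [-4.35201136  2.37217993  6.13356969] [ 0.04883738 -0.16007768  0.79550191] [  0.10219891 -47.53819227  -7.68678993 -11.75588965   1.02598596
   1.24678172  -0.16211126]
(array([ 0.04, -2.26, -0.06]), array([-0.1,  0. , -0.1]))
```

View pics/s9c.png

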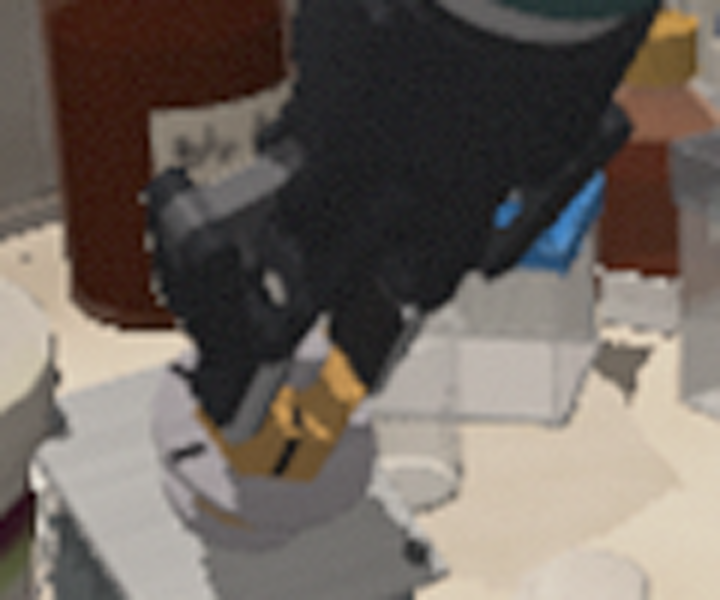

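View pics/w9c.png

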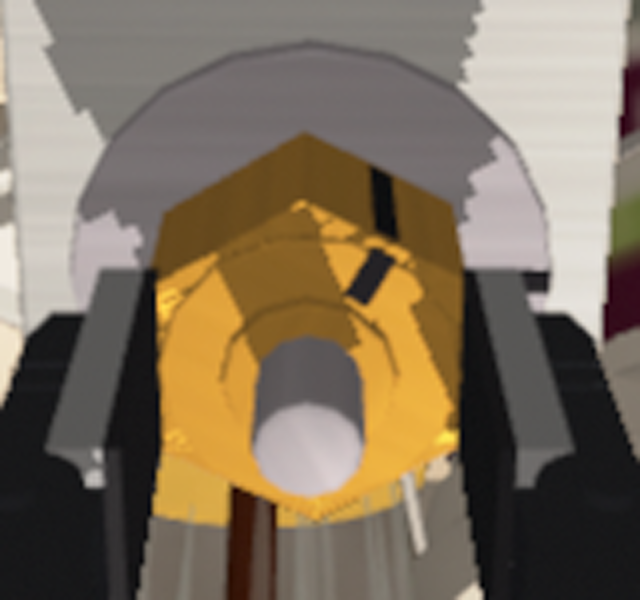

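Fingers hold the two flats (width 34). Turning clockwise (+y of the tool).

```bash
python3 -m inch '[0,0,0,0,0,5,0, 0,0,0,0,0,10,0, 0,0,0,0,0,15,0, 0,0,0,0,0,20,0, 0,0,0,0,0,25,0, 0,0,0,0,0,30,0, 0,0,0,0,0,35,0, 0,0,0,0,0,40,0, 0,0,0,0,0,45,0, 0,0,0,0,0,50,0, 0,0,0,0,0,50,0, 0,0,0,0,0,50,0]'; python3 - <<'E'
from h import *
p,R,s=tool();print(s['width'],s['force'],R.T@s['torque'],R.T@s['force'],s['qpos'].round(2))
d=snap('scene','s10');cv2.imwrite('pics/s10c.png',cv2.resize(d['img'][160:260,200:320,::-1],None,fx=6,fy=6,interpolation=cv2.INTER_CUBIC))
d=snap('wrist','w10');cv2.imwrite('pics/w10c.png',cv2.resize(d['img'][200:380,220:420,::-1],None,fx=3.5,fy=3.5,interpolation=cv2.INTER_CUBIC))
print(rel(N,toolR(-229)))
E
```

```text
clock: 12.25
eef_pos: [633.6, -304.9, 102.1]
tool_rot: [-1.085, -0.383, -1.353]
force: [-3.2, 2.6, 5.8]
width: 33.9
33.92963276605873 [-3.24198445  2.64176671  5.81398628] [-0.37380122  0.22185208  0.60792731] [-0.87112895 -7.0638696   0.79668788] [ 0.98  0.86 -0.9   2.08  2.02  0.63 -1.07]
(array([ 0.1 , -2.26, -0.05]), array([ 0. , -0. , -0.2]))
```

View pics/s10c.png

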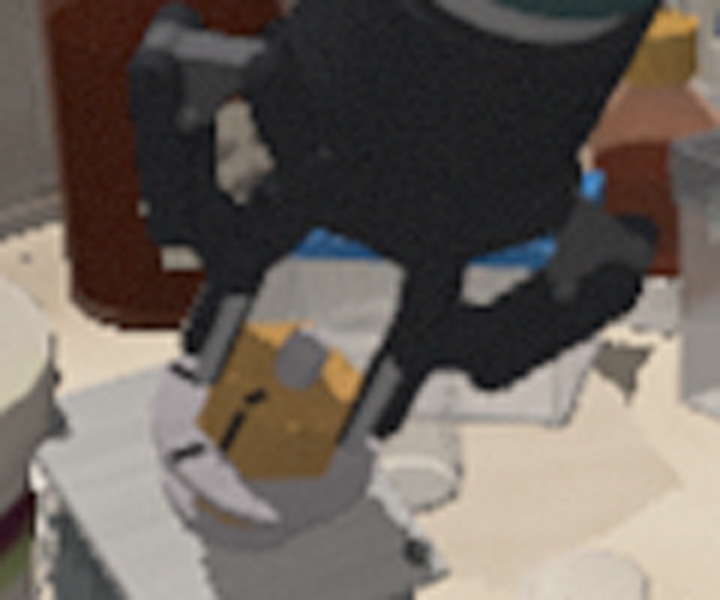

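View pics/w10c.png

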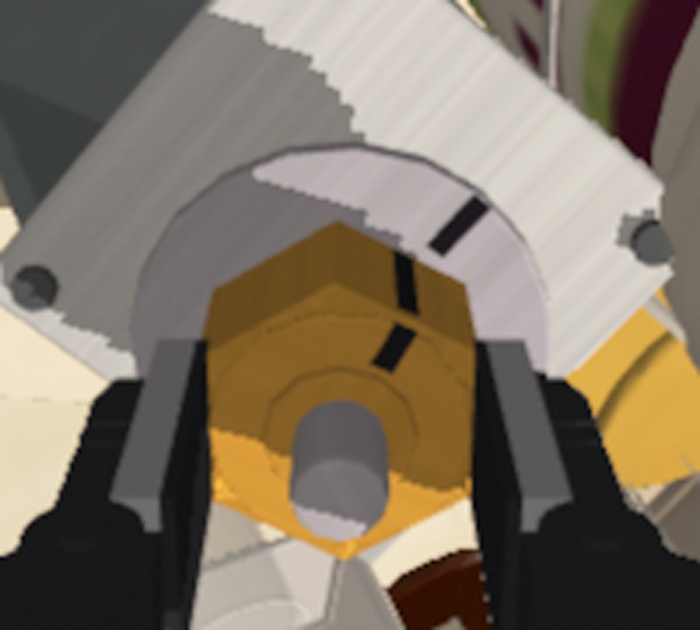

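```bash
cat >> h.py <<'E'
def onpl(d,u,v,h):
    c,r=ray(d,u,v); Q=N+h*A; return c+r*((Q-c)@A)/(r@A)
def ang(d,u,v,h):
    w=onpl(d,u,v,h)-N; return round(float(np.degrees(np.arctan2(-w@X,w@Y))),1),round(float(np.hypot(w@X,w@Y)),1)
E
python3 - <<'E'
from h import *
d=ld('w10');g=lambda u,v:(220+u/3.5,200+v/3.5)
print('upper face line',ang(d,*g(406,330),10),ang(d,*g(381,366),10),'side top',ang(d,*g(409,312),10),'side bottom',ang(d,*g(400,255),-10))
print('mark',ang(d,*g(437,250),-11),ang(d,*g(482,203),-11))
print('tube',ang(d,*g(340,490),26))
d=ld('s10');g=lambda u,v:(200+u/6,160+v/6)
print('scene upper',ang(d,*g(262,394),10),ang(d,*g(243,412),10),'bottom',ang(d,*g(226,448),-10),'mark',ang(d,*g(172,458),-11),ang(d,*g(203,448),-11))
E
```

```text
upper face line (5.4, 16.6) (3.0, 10.7) side top (9.1, 18.9) side bottom (7.6, 17.9)
mark (-3.9, 21.5) (-2.5, 31.0)
tube (-12.8, 1.6)
scene upper (15.9, 9.5) (19.0, 18.1) bottom (15.2, 15.1) mark (2.4, 29.5) (3.8, 19.9)
```

```bash
python3 -m inch '[0,0,0,0,0,3,0, 0,0,0,0,0,6,0, 0,0,0,0,0,9,0, 0,0,0,0,0,10,0, 0,0,0,0,0,10,0]'; python3 - <<'E'
from h import *
p,R,s=tool();print((R.T@s['torque']).round(3))
E
python3 -m inch '[0,0,0,0,0,2,0, 0,0,0,0,0,4,0, 0,0,0,0,0,4,0, 0,0,0,0,0,4,0]'; python3 - <<'E'
from h import *
p,R,s=tool();print((R.T@s['torque']).round(3), rel(N,toolR(-243)))
d=snap('wrist','w11');cv2.imwrite('pics/w11c.png',cv2.resize(d['img'][200:380,220:420,::-1],None,fx=3.5,fy=3.5,interpolation=cv2.INTER_CUBIC))
d=snap('scene','s11');cv2.imwrite('pics/s11c.png',cv2.resize(d['img'][160:260,200:320,::-1],None,fx=6,fy=6,interpolation=cv2.INTER_CUBIC))
E
```

```text
clock: 12.85
eef_pos: [633.7, -304.8, 102.2]
tool_rot: [-1.031, -0.298, -1.513]
force: [-3.8, 2.8, 5.3]
width: 34.1
[-0.493 -0.126  0.517]
clock: 13.25
eef_pos: [633.7, -304.8, 102.2]
tool_rot: [-1.014, -0.262, -1.575]
force: [-3.4, 2.4, 5.6]
width: 33.6
[-0.534 -0.473  0.509] (array([ 0.11, -2.26, -0.04]), array([ 0. ,  0. , -0.1]))
```

View pics/w11c.png

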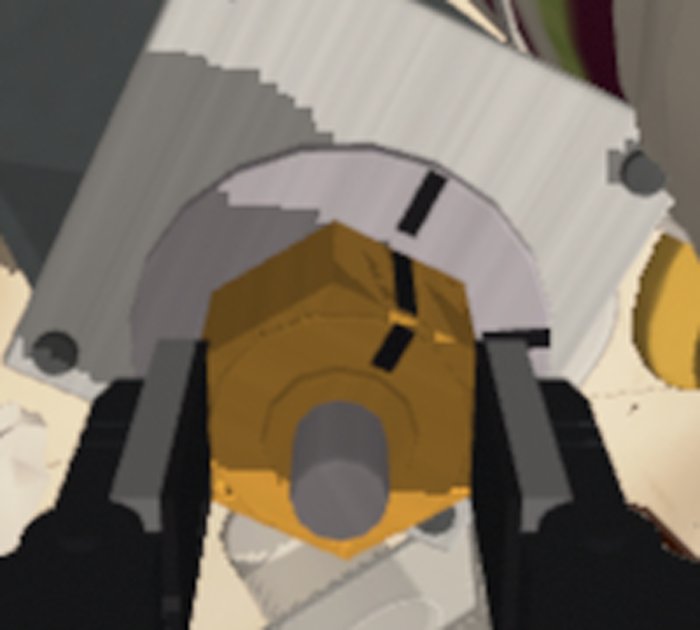

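View pics/s11c.png

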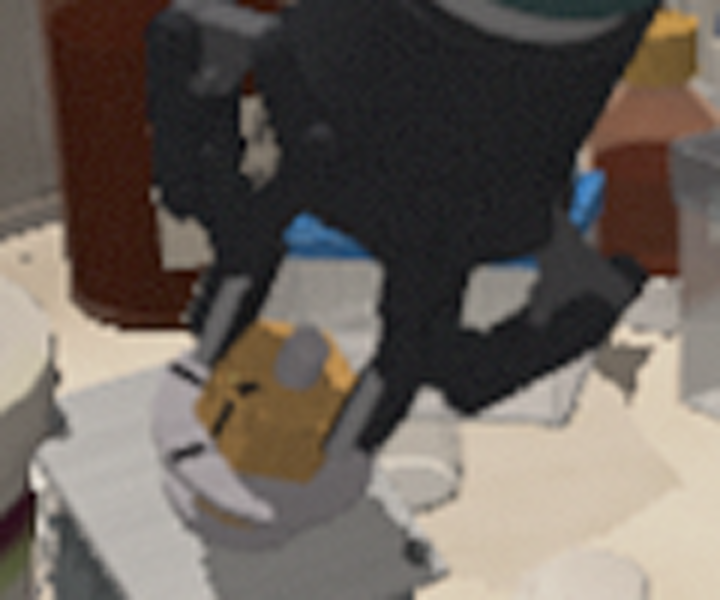

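```bash
python3 - <<'E'
from h import *
d=ld('w11');g=lambda u,v:(220+u/3.5,200+v/3.5)
print('upper face line',ang(d,*g(403,330),10),ang(d,*g(381,366),10),'side top',ang(d,*g(408,312),10),'side bottom',ang(d,*g(399,255),-10))
print('mark',ang(d,*g(408,232),-11),ang(d,*g(437,173),-11),'end',ang(d,*g(548,338),-11))
d=ld('s11');g=lambda u,v:(200+u/6,160+v/6)
print('scene upper',ang(d,*g(255,385),10),ang(d,*g(236,392),10),'bottom',ang(d,*g(216,432),-10),'mark',ang(d,*g(172,458),-11),ang(d,*g(203,448),-11),'top',ang(d,*g(230,404),10))
E
```

```text
upper face line (-6.5, 16.6) (-9.5, 10.8) side top (-3.7, 19.1) side bottom (-5.1, 18.0)
mark (-3.6, 21.4) (-1.4, 31.0) end (-60.2, 31.7)
scene upper (-3.3, 9.4) (-1.0, 15.5) bottom (-5.8, 14.5) mark (2.4, 29.5) (3.8, 19.9) top (7.5, 19.2)
```

Wrist view: nut line bottom at (399,255) of the crop continues collar mark (408,232)-(437,173) – aligned within about 1–2°, slightly past. Releasing and measuring the wrench.

```bash
python3 -m inch '[0.65,0,0,0,0,0,0, 0.65,0,0,0,0,0,0, 0.65,0,0,0,0,0,0, 0.65,0,-1,0,0,0,0, 0.65,0,-4,0,0,0,0, 0.65,0,-8,0,0,0,0, 0.65,0,-9,0,0,0,0, 0.65,0,-9,0,0,0,0]'; python3 - <<'E'
from h import *
snap('wrist','w12');d=snap('top','t12');snap('scene','s12');print(ctrl.read_state()['qpos'].round(2))
for n,z,roi in [('top0',14,(240,390,270,345)),('scene0',14,(320,420,270,350))]:
    d=ld(n);im=d['img'];x0,x1,y0,y1=roi;c=im[y0:y1,x0:x1].astype(int)
    m=(c.max(2)<95).astype(np.uint8)
    k,l,st,_=cv2.connectedComponentsWithStats(m);i=1+st[1:,4].argmax();mm=(l==i).astype(np.uint8)*255
    cv2.imwrite('pics/m_'+n+'.png',cv2.resize(mm,None,fx=5,fy=5,interpolation=0)); print(n,st[i])
E
```

```text
clock: 14.15
eef_pos: [586.0, -286.0, 177.6]
tool_rot: [-1.013, -0.265, -1.577]
force: [0.2, -0.6, 0.0]
width: 55.4
[ 1.08  0.69 -1.01  2.17  1.83  0.59 -1.21]
top0 [ 23  10 110  48 935]
scene0 [   8    7   82   69 1320]
```

View pics/w12.png

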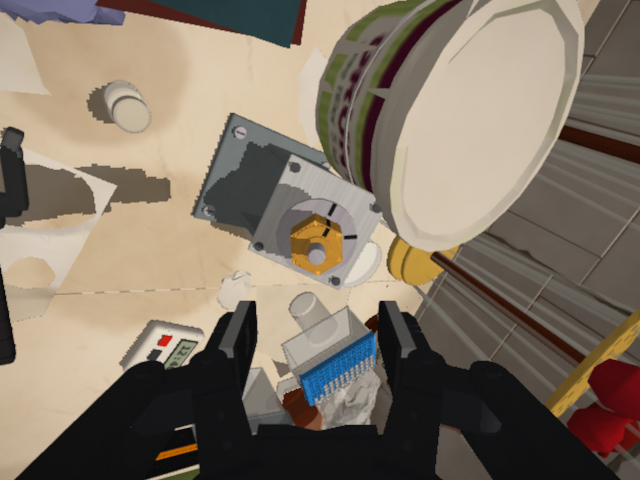

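View pics/m_top0.png

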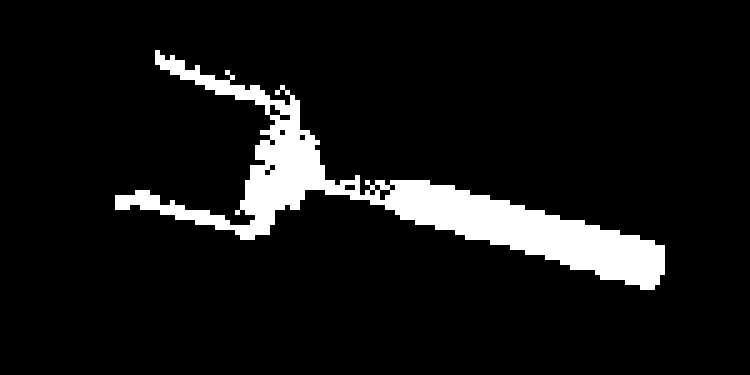

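View pics/m_scene0.png

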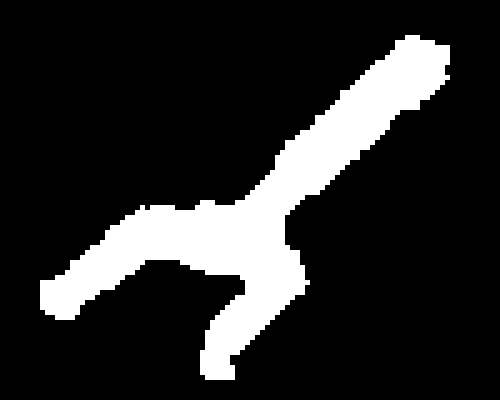

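```bash
python3 - <<'E'
from h import *
d=ld('top0');im=d['img'];x0,x1,y0,y1=240,390,270,345
c=im[y0:y1,x0:x1].astype(int);m=(c.max(2)<95).astype(np.uint8)
k,l,st,_=cv2.connectedComponentsWithStats(m);i=1+st[1:,4].argmax();ys,xs=np.nonzero(l==i)
sel=xs>=82
P=np.array([onz(d,x0+x,y0+y,9)[:2] for x,y in zip(xs[sel],ys[sel])])
mu=P.mean(0);w,V=np.linalg.eigh(np.cov((P-mu).T));u=V[:,1];u*=np.sign(u[1])
s=(P-mu)@u;n=(P-mu)@np.array([-u[1],u[0]])
print('mu',mu,'u',u,np.degrees(np.arctan2(u[1],u[0])),'len',s.min(),s.max(),'wid',n.min(),n.max())
E=mu+u*s.min();print('end',E,'grip(85)',E+85*u,'jaw(177)',E+177*u)
# scene line check
d2=ld('scene0');x0,x1,y0,y1=320,420,270,350
c=d2['img'][y0:y1,x0:x1].astype(int);m=(c.max(2)<95).astype(np.uint8)
k,l,st,_=cv2.connectedComponentsWithStats(m);i=1+st[1:,4].argmax();ys,xs=np.nonzero(l==i)
g=E+60*u; sel=[]
Q=np.array([onz(d2,x0+x,y0+y,9)[:2] for x,y in zip(xs,ys)])
t=(Q-E)@u; a=(Q-E)@np.array([-u[1],u[0]]); q=(t>15)&(t<80); print('scene sleeve lateral',a[q].min(),a[q].max(),a[q].mean(),'t end',t.min())
# jaw tips from scene & top
for n_,pt in [('top tip1',(240+157/5,270+57/5)),('top tip2',(240+118/5,270+202/5))]:
    W=onz(d,*pt,10)[:2]-E; print(n_,W@u,W@np.array([-u[1],u[0]]))
for n_,pt in [('sc tip1',(320+55/5,270+300/5)),('sc tip2',(320+218/5,270+370/5))]:
    W=onz(d2,*pt,10)[:2]-E; print(n_,W@u,W@np.array([-u[1],u[0]]))
E
```

```text
mu [ 405.90723454 -396.33218571] u [0.16665846 0.98601468] 80.40640885899204 len -45.92323307406992 48.51027169538216 wid -8.358295838642876 8.686056286885625
end [ 398.25373941 -441.6131679 ] grip(85) [ 412.4197082  -357.80191968] jaw(177) [ 427.75228619 -267.08856867]
scene sleeve lateral -7.461848838766916 17.49415592466408 4.922056142833548 t end -3.951085387854538
top tip1 194.7869044059009 -23.125173354400822
top tip2 192.94735519932124 30.636726406201543
sc tip1 202.11494449817903 -17.62304076758396
sc tip2 204.91959369987498 38.63601046025647
```

```bash
cat > wr.py <<'E'
from search import *
G=np.array([412.4,-357.8,0]);u=np.array([.1667,.986,0]);v=np.array([-u[1],u[0],0])
def downR(s): return np.column_stack([s*u,[0,0,-1],s*v]) # s=+1: x=wx ; z=x×y = u×(-z)= v? 
def nutR(psi,s):
    wx=np.cos(np.radians(psi))*X+np.sin(np.radians(psi))*Y; wy=np.cross(A,wx); return np.column_stack([s*wx,-A,s*wy])
def nutP(psi,back,off=21):
    wx=np.cos(np.radians(psi))*X+np.sin(np.radians(psi))*Y; return N-(92+back)*wx-off*A
E
python3 - <<'E'
from wr import *
print(np.linalg.det(downR(1)),np.linalg.det(nutR(120,1)))
q0=tool()[2]['qpos']; m=lambda q:np.minimum(q-LO,HI-q).min().round(2)
for s in (1,-1):
  for mid in (0,1):
    q=q0;print('s',s,mid)
    if mid: q,d,r,n=goto(q,np.array([500,-330,300.]),downR(s)); print('m',n,q.round(2))
    for nm,P,R in [('above',G+[0,0,150],downR(s)),('down',G+[0,0,-14],downR(s)),('up',G+[0,0,250],downR(s)),('pre',nutP(125,70)+60*A,nutR(125,s)),('pre2',nutP(125,70),nutR(125,s)),('on',nutP(120,0),nutR(120,s)),('mid',nutP(85,0),nutR(85,s)),('end',nutP(50,0),nutR(50,s)),('off',nutP(55,80),nutR(55,s))]:
        q,d,r,n=goto(q,P,R,0); e=fk.fk(q); print(nm,n,q.round(2),m(q),np.linalg.norm(e[0]-P).round(1))
E
```

```text
0.99998489 1.00013200278784
s 1 0
above 21 [ 1.37  0.87 -1.25  1.85  0.92  1.15  2.76] 0.0 0.0
down 5 [ 1.27  1.08 -1.04  1.94  1.22  0.95  2.55] 0.21 0.0
up 7 [ 1.39  0.71 -1.25  1.73  0.71  1.24  2.94] 0.0 0.0
pre 6 [ 1.31  0.83 -1.12  1.84  1.44  0.6   2.79] 0.13 0.0
pre2 3 [ 1.24  0.92 -1.05  1.79  1.55  0.59  2.72] 0.2 0.0
on 3 [ 1.19  0.92 -1.05  1.94  1.79  0.63  2.31] 0.2 0.0
mid 6 [ 1.3   1.04 -1.19  2.06  1.94  0.78  1.63] 0.06 0.0
end 6 [ 1.3   1.13 -1.25  2.19  2.07  0.93  0.88] 0.0 0.0
off 3 [ 1.46  1.14 -1.19  2.22  2.16  0.83  1.04] 0.06 0.0
s 1 1Traceback (most recent call last):
  File "<stdin>", line 7, in <module>
TypeError: goto() missing 1 required positional argument: 'n'
```

```bash
cat > simw.py <<'E'
from wr import *
q0=tool()[2]['qpos']; m=lambda q:np.minimum(q-LO,HI-q).min().round(2)
mids={'none':None,'A':[(500,-330,300)],'B':[(450,-300,200)]}
for s in (1,-1):
  for nm0,md in mids.items():
    q=q0;print('s',s,nm0);L=[]
    if md:
        for p in md: L.append(('m',np.array(p,float),downR(s)))
    for nm,P,R in L+[('above',G+[0,0,130],downR(s)),('down',G+[0,0,-14],downR(s)),('up',G+[0,0,200],downR(s)),('pre',nutP(125,70)+50*A,nutR(125,s)),('pre2',nutP(125,70),nutR(125,s)),('on',nutP(120,0),nutR(120,s)),('mid',nutP(85,0),nutR(85,s)),('end',nutP(50,0),nutR(50,s)),('off',nutP(55,80),nutR(55,s))]:
        q,d,r,n=goto(q,P,R,0); e=fk.fk(q); print(nm,n,q.round(2),m(q),np.linalg.norm(e[0]-P).round(1),d.round(1) if nm in('m','above') else '',r.round(1) if nm in('m','above') else '')
E
python3 simw.py
```

```text
s 1 none
above 21 [ 1.36  0.91 -1.25  1.87  0.97  1.14  2.72] 0.0 0.0 [  5.9  -3.9 -18. ] [  17.4 -159.3   47.3]
down 4 [ 1.28  1.1  -1.07  1.94  1.24  0.97  2.55] 0.18 0.0  
up 6 [ 1.38  0.79 -1.25  1.8   0.81  1.18  2.85] 0.0 0.0  
pre 6 [ 1.32  0.88 -1.16  1.83  1.49  0.65  2.77] 0.09 0.0  
pre2 3 [ 1.26  0.95 -1.11  1.79  1.58  0.64  2.72] 0.14 0.0  
on 3 [ 1.21  0.95 -1.1   1.94  1.79  0.68  2.33] 0.15 0.0  
mid 6 [ 1.31  1.07 -1.23  2.06  1.94  0.83  1.65] 0.02 0.0  
end 6 [ 1.3   1.12 -1.25  2.19  2.07  0.93  0.88] 0.0 0.0  
off 3 [ 1.45  1.14 -1.19  2.22  2.16  0.83  1.03] 0.06 0.0  
s 1 A
m 21 [ 1.2   0.73 -1.25  1.51  0.7   1.4   2.88] 0.0 0.0 [  7.5 -13.8  -1.5] [  17.4 -159.3   47.3]
above 5 [ 1.33  0.85 -1.15  1.87  0.91  1.06  2.78] 0.1 0.0 [-4.2 17.   8.2] [ 0.  0. -0.]
down 4 [ 1.24  1.04 -0.96  1.94  1.17  0.87  2.59] 0.29 0.0  
up 6 [ 1.37  0.77 -1.22  1.8   0.79  1.17  2.86] 0.03 0.0  
pre 6 [ 1.31  0.86 -1.13  1.83  1.47  0.62  2.77] 0.12 0.0  
pre2 3 [ 1.25  0.94 -1.08  1.79  1.56  0.62  2.72] 0.17 0.0  
on 3 [ 1.2   0.93 -1.07  1.94  1.79  0.65  2.32] 0.18 0.0  
[... 2130 characters left out ...]
1 -2.12] 0.08 0.0  
s -1 B
m 6 [ 1.2   0.69 -1.09  1.81  0.7   1.08 -0.32] 0.16 0.0 [  2.1  -8.9 -10.5] [-32.8  13.1  12. ]
above 3 [ 1.28  0.79 -1.02  1.87  0.81  0.97 -0.28] 0.23 0.0 [ 6.3  7.  -2.7] [-0. -0.  0.]
down 4 [ 1.17  0.97 -0.82  1.94  1.08  0.75 -0.49] 0.43 0.0  
up 6 [ 1.32  0.7  -1.09  1.8   0.7   1.09 -0.19] 0.16 0.0  
pre 6 [ 1.23  0.77 -0.95  1.84  1.38  0.47 -0.34] 0.24 0.0  
pre2 3 [ 1.16  0.85 -0.88  1.79  1.48  0.45 -0.42] 0.22 0.0  
on 3 [ 1.1   0.84 -0.87  1.94  1.8   0.48 -0.91] 0.25 0.0  
mid 6 [ 1.25  0.96 -1.07  2.06  1.97  0.67 -1.59] 0.18 0.0  
end 6 [ 1.3   1.12 -1.25  2.19  2.07  0.93 -2.26] 0.0 0.0  
off 3 [ 1.45  1.14 -1.19  2.22  2.16  0.83 -2.11] 0.06 0.0
```

```bash
python3 -m inch '[0.65,5.9,-3.9,-18,-32.8,13.1,12, 0.65,5.9,-3.9,-18,-32.8,13.1,12, 0.65,5.9,-3.9,-18,-32.8,13.1,12, 0.65,5.9,-3.9,-18,-32.8,13.1,12, 0.65,5.9,-3.9,-18,-32.8,13.1,12, 0.65,5.9,-3.9,-18,-32.8,13.1,12, 0.65,5.9,-3.9,-18,-32.8,13.1,12, 0.65,5.9,-3.9,-18,-32.8,13.1,12]'; python3 - <<'E'
from wr import *
snap('wrist','w13');print(ctrl.read_state()['qpos'].round(2),rel(G+[0,0,130],downR(-1)))
d=ld('w13')
for k in (-85,0,15,92): print(k,proj(d,G+[0,0,14]+k*u).round())
E
```

```text
clock: 15.1
eef_pos: [412.6, -356.9, 130.0]
tool_rot: [-1.57, 0.001, -1.736]
force: [0.8, 0.4, 1.0]
width: 55.3
[ 1.26  0.77 -0.99  1.87  0.8   0.96 -0.26] (array([0.12, 0.03, 0.03]), array([-0. ,  0.2,  0. ]))
-85 [316. 314.]
0 [316. 228.]
15 [316. 211.]
92 [316. 114.]
```

View pics/w13.png

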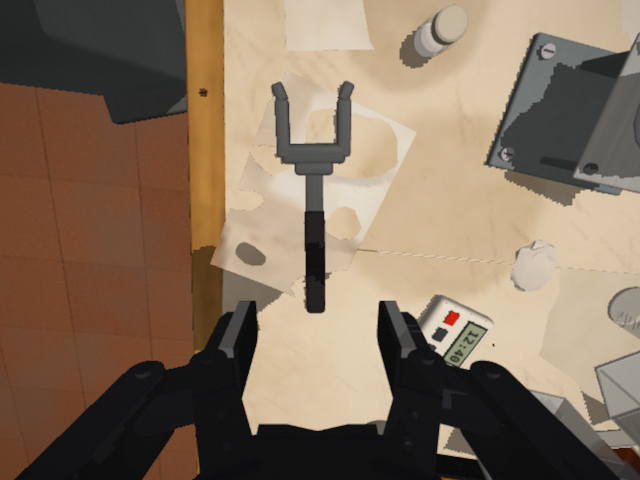

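```bash
python3 -m inch '[0.55,0.1,4,0,0,0,0, 0.55,0.1,8,0,0,0,0, 0.55,0.1,12,0,0,0,0, 0.55,0.1,12.5,0,0,0,0, 0.55,0.1,12.5,0,0,0,0, 0.55,0.1,12.5,0,0,0,0]'; python3 - <<'E'
from wr import *
d=snap('scene','s14');print(ctrl.read_state()['force'],rel(G+[0,0,0],downR(-1)))
cv2.imwrite('pics/s14c.png',cv2.resize(d['img'][200:360,300:460,::-1],None,fx=4,fy=4,interpolation=cv2.INTER_CUBIC))
p,R,s=tool()
for h in (0,10,20,30): print(h,[((proj(d,p+np.array([0,0,h])+k*R[:,2])-[300,200])*4).round() for k in(-24,24)])
E
```

```text
clock: 15.75
eef_pos: [413.5, -358.8, 7.9]
tool_rot: [-1.568, -0.002, -1.736]
force: [0.7, -0.6, 0.5]
width: 46.9
[-0.33413445  0.05181417  0.53912687] (array([-0.12,  0.81, -0.14]), array([-0.2,  0.1,  0.1]))
0 [array([373., 416.]), array([267., 381.])]
10 [array([375., 395.]), array([268., 360.])]
20 [array([376., 373.]), array([269., 338.])]
30 [array([378., 350.]), array([270., 316.])]
```

View pics/s14c.png

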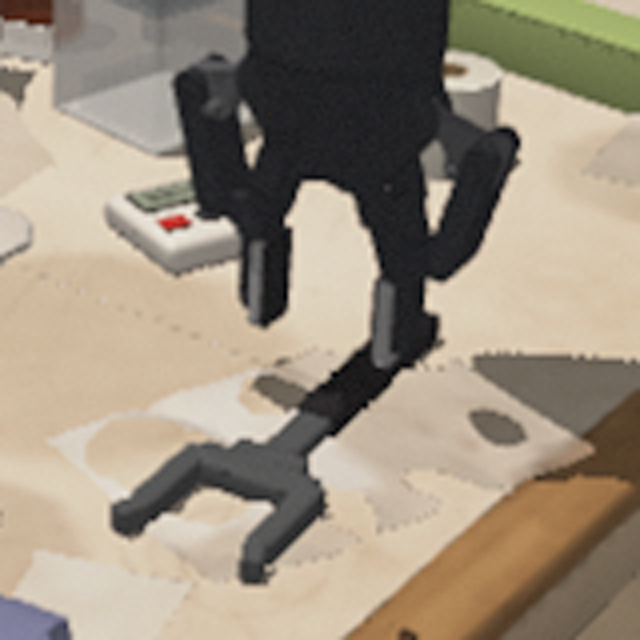

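```bash
python3 -m inch '[0.55,-0.1,1,-0.1,0,0,0, 0.55,-0.1,1.7,-0.1,0,0,0, 0.55,-0.1,2.2,-0.1,0,0,0, 0.55,-0.1,2.2,-0.1,0,0,0, 0.55,-0.1,2.2,-0.1,0,0,0]'; python3 - <<'E'
from wr import *
print(ctrl.read_state()['force'],rel(G+[0,0,-14],downR(-1)))
E
python3 -m inch '[0,0,0,0,0,0,0, 0,0,0,0,0,0,0, 0,0,0,0,0,0,0, 0,0,0,0,0,0,0, 0,0,0,0,0,0,0]'; python3 - <<'E'
from wr import *
d=snap('scene','s15');s=ctrl.read_state();print(s['force'],s['width'])
cv2.imwrite('pics/s15c.png',cv2.resize(d['img'][200:360,300:460,::-1],None,fx=4,fy=4,interpolation=cv2.INTER_CUBIC))
snap('wrist','w15')
E
```

```text
clock: 16.3
eef_pos: [411.2, -357.6, -16.1]
tool_rot: [-1.571, -0.001, -1.737]
force: [0.3, 0.5, -0.1]
width: 47.0
[ 0.2510267   0.46426695 -0.05820874] (array([-0.  , -0.21,  0.12]), array([-0. ,  0.1,  0. ]))
clock: 16.8
eef_pos: [411.1, -357.8, -15.5]
tool_rot: [-1.571, -0.001, -1.737]
force: [-1.7, 0.6, 5.4]
width: 14.9
[-1.47455626  1.17075013  5.29888686] 14.729909361926877
```

View pics/s15c.png

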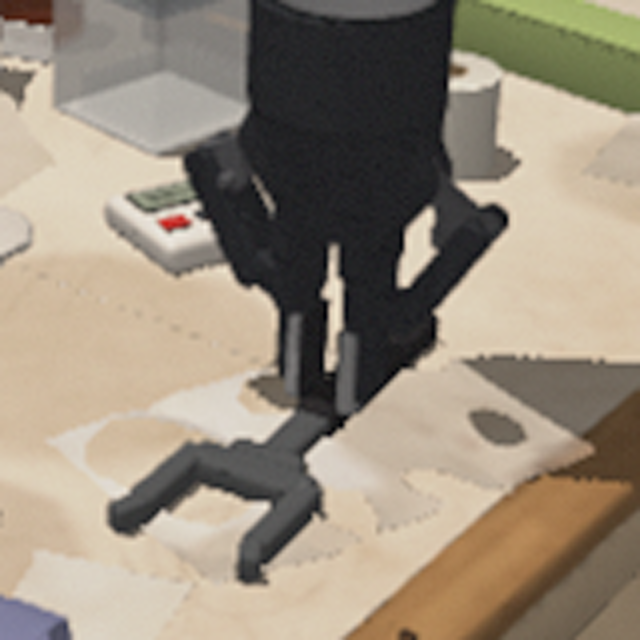

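View pics/w15.png

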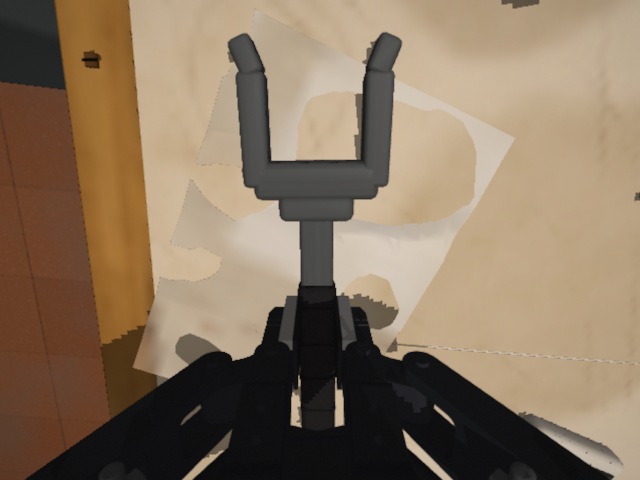

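```bash
python3 - <<'E'
from wr import *
d=ld('w15');p,R,s=tool()
c=lambda u_,v_:(R.T@(onz(d,u_,v_,13)-p)).round(1)
for pt in [(266,90),(270,158),(362,95),(362,158),(315,161),(317,283),(300,283),(334,283),(301,225),(333,225)]: print(pt,c(*pt))
cv2.imwrite('pics/w15c.png',cv2.resize(d['img'][20:320,210:430,::-1],None,fx=2.6,fy=2.6,interpolation=cv2.INTER_CUBIC))
E
```

```text
(266, 90) [-96.5 -28.7 -18.4]
(270, 158) [-71.6 -28.6 -18. ]
(362, 95) [-94.8 -28.7  17.7]
(362, 158) [-71.6 -28.6  18.7]
(315, 161) [-70.4 -28.6  -0. ]
(317, 283) [-16.4 -28.6   0.8]
(300, 283) [-16.4 -28.6  -6.9]
(334, 283) [-16.4 -28.6   8.5]
(301, 225) [-43.7 -28.6  -6. ]
(333, 225) [-43.7 -28.6   7.6]
```

View pics/w15c.png

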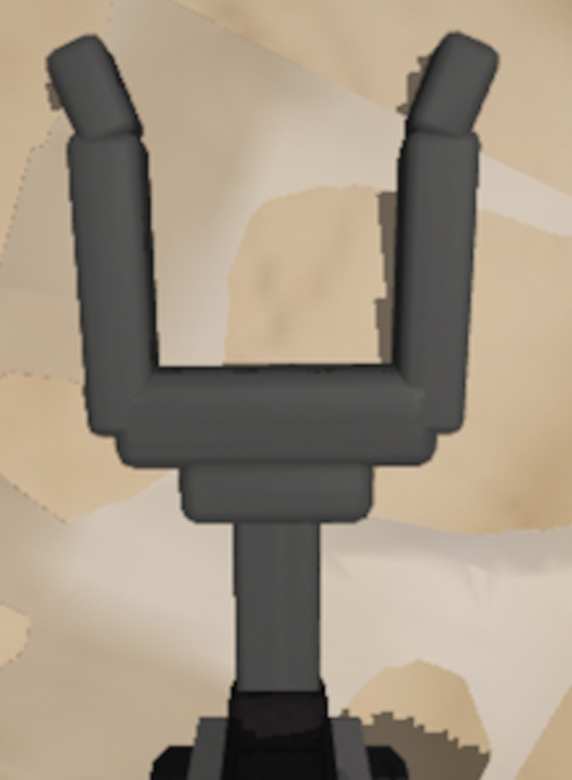

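```bash
cat >> wr.py <<'E'
N0=N; N=N0+0.5*Y
J=np.array([-91.9,-22.5,-0.2])
def nutP(psi,back,up=0):
    R=nutR(psi,-1); wx=-R[:,0]; return N-R@J-back*wx+up*A
def nx(psi,back,up=0,q=None):
    R=nutR(psi,-1);P=nutP(psi,back,up)
    return rel(P,R)
E
python3 - <<'E'
from wr import *
q=tool()[2]['qpos']; m=lambda q:np.minimum(q-LO,HI-q).min().round(2)
for nm,P,R in [('up',G+[0,0,184],downR(-1)),('pre',nutP(118,70,50),nutR(118,-1)),('pre2',nutP(118,70),nutR(118,-1)),('on',nutP(118,0),nutR(118,-1)),('mid',nutP(85,0),nutR(85,-1)),('end',nutP(48,0),nutR(48,-1)),('off',nutP(55,80),nutR(55,-1))]:
    q,d,r,n=goto(q,P,R,0); e=fk.fk(q); print(nm,n,P.round(),q.round(2),m(q),np.linalg.norm(e[0]-P).round(1))
E
python3 -m inch '[0,0,-3,0,0,0,0, 0,0,-7,0,0,0,0, 0,0,-12,0,0,0,0, 0,0,-17,0,0,0,0, 0,0,-20,0,0,0,0, 0,0,-20,0,0,0,0]'
python3 - <<'E'
from wr import *
s=ctrl.read_state();print(s['qpos'].round(2),s['width'],s['force'],nx(118,70,50)); snap('wrist','w16')
E
```

```text
up 5 [ 412. -358.  184.] [ 1.3   0.71 -1.05  1.82  0.71  1.05 -0.19] 0.2 0.0
pre 6 [ 609. -450.  187.] [ 1.2   0.74 -0.85  1.87  1.39  0.38 -0.49] 0.15 0.0
pre2 3 [ 635. -461.  146.] [ 1.14  0.81 -0.78  1.82  1.52  0.36 -0.6 ] 0.13 0.0
on 3 [ 635. -394.  127.] [ 1.07  0.81 -0.8   1.95  1.83  0.43 -1.  ] 0.2 0.0
mid 5 [ 592. -387.   98.] [ 1.22  0.94 -1.02  2.06  1.99  0.63 -1.63] 0.23 0.0
end 6 [ 561. -349.   67.] [ 1.29  1.11 -1.22  2.2   2.09  0.91 -2.33] 0.03 0.0
off 3 [ 504. -404.   46.] [ 1.44  1.12 -1.15  2.22  2.18  0.8  -2.14] 0.1 0.0
clock: 17.5
eef_pos: [413.8, -358.6, 187.9]
tool_rot: [-1.563, -0.004, -1.738]
force: [-0.4, -0.2, -3.8]
width: 14.7
[ 1.3   0.7  -1.05  1.82  0.71  1.04 -0.19] 14.650765216980348 [-0.37816394 -0.16628189 -3.77574317] (array([ 5.79,  0.26, 20.75]), array([ 32.4, -14.1, -12.1]))
```

View pics/w16.png

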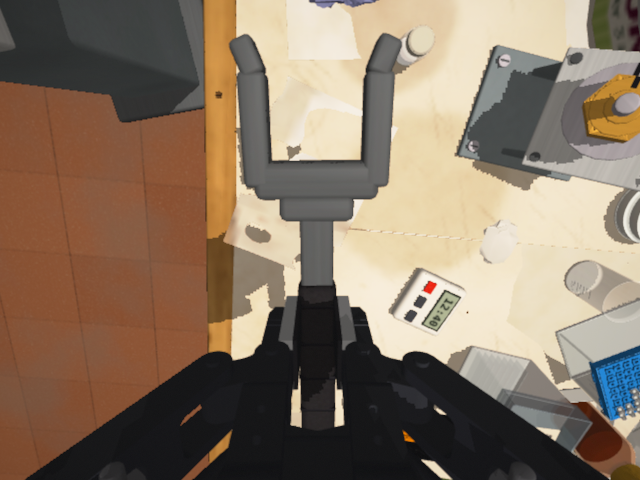

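```bash
python3 -m inch '[0,5.8,0.2,20.7,32.4,-14.1,-12.1, 0,5.8,0.2,20.7,32.4,-14.1,-12.1, 0,5.8,0.2,20.7,32.4,-14.1,-12.1, 0,5.8,0.2,20.7,32.4,-14.1,-12.1, 0,5.8,0.2,20.7,32.4,-14.1,-12.1, 0,5.8,0.2,20.7,32.4,-14.1,-12.1, 0,5.8,0.2,20.7,32.4,-14.1,-12.1, 0,5.8,0.2,20.7,32.4,-14.1,-12.1]'
python3 - <<'E'
from wr import *
s=ctrl.read_state();print(s['qpos'].round(2),s['width'],s['force'],nx(118,70,50),nx(118,70,0)); d=snap('wrist','w17')
print([proj(d,N+26*A).round(),proj(d,N).round()])
E
```

```text
clock: 18.35
eef_pos: [605.0, -448.3, 181.3]
tool_rot: [-1.026, -0.266, -1.558]
force: [-0.3, 0.6, -3.1]
width: 14.6
[ 1.2   0.74 -0.84  1.88  1.38  0.37 -0.48] 14.60311925113641 [-0.32262622  0.57285791 -3.11415564] (array([ 0.33, -0.24,  0.58]), array([ 0.5, -0.1, -0.4])) (array([0.37, 4.76, 0.62]), array([ 0.5, -0.1, -0.4]))
[array([329., -76.]), array([327., -45.])]
```

View pics/w17.png

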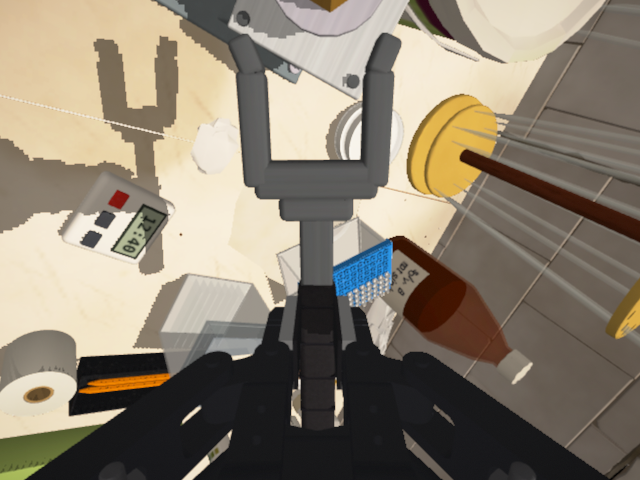

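```bash
python3 -m inch '[0,0.3,2,0.6,0.4,0,-0.4, 0,0.3,4.7,0.6,0.4,0,-0.4, 0,0.3,4.7,0.6,0.4,0,-0.4, 0,0.3,4.7,0.6,0.4,0,-0.4, 0,0.3,4.7,0.6,0.4,0,-0.4]'
python3 - <<'E'
from wr import *
s=ctrl.read_state();print(s['qpos'].round(2),s['width'],s['force'],nx(118,70,0)); d=snap('wrist','w18')
for h in (26,10,-10): print([proj(d,N+h*A).round()])
d=snap('scene','s18');cv2.imwrite('pics/s18c.png',cv2.resize(d['img'][140:280,180:360,::-1],None,fx=4,fy=4,interpolation=cv2.INTER_CUBIC))
E
```

```text
clock: 18.9
eef_pos: [635.3, -461.3, 148.3]
tool_rot: [-1.015, -0.274, -1.563]
force: [-0.1, -1.1, -3.1]
width: 14.7
[ 1.13  0.81 -0.77  1.83  1.51  0.35 -0.6 ] 14.737454140690675 [-0.05144496 -1.13005927 -3.06155468] (array([-0.05,  0.18, -0.13]), array([-0.1, -0. ,  0.1]))
[array([ 308., -191.])]
[array([ 310., -146.])]
[array([ 311., -106.])]
```

View pics/w18.png

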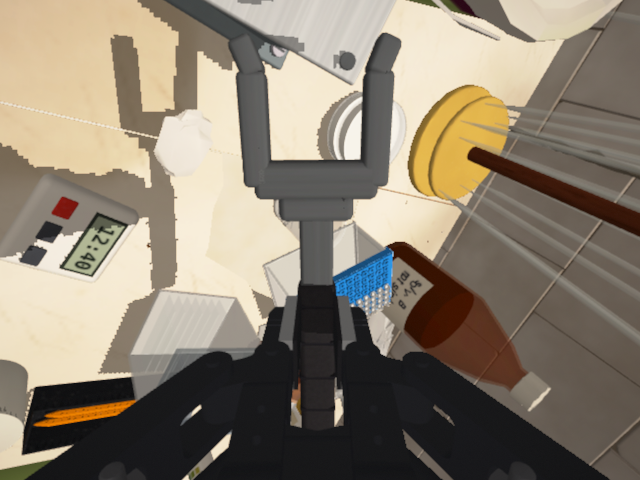

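View pics/s18c.png

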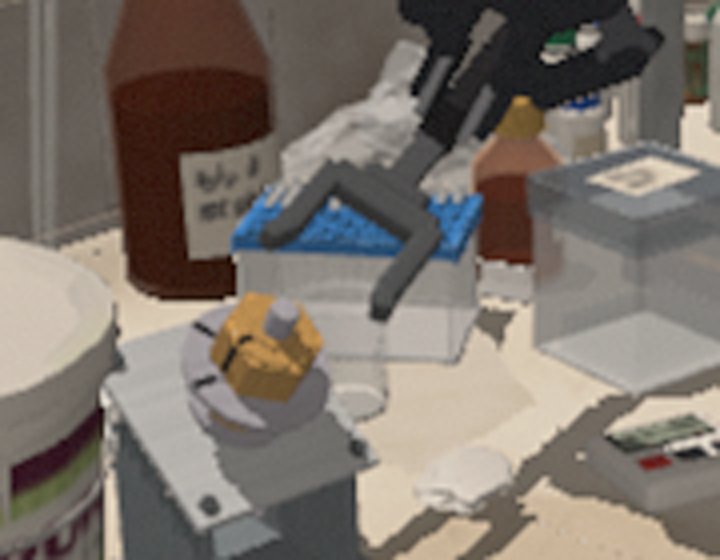

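```bash
python3 -m inch '[0,-1,0.2,-0.1,0,0,0, 0,-2.0,0.2,-0.1,0,0,0, 0,-2.0,0.2,-0.1,0,0,0, 0,-2.0,0.2,-0.1,0,0,0]'
python3 - <<'E'
from wr import *
s=ctrl.read_state();print(s['width'],s['force'],nx(118,50,0)); d=snap('wrist','w19')
d=snap('scene','s19');cv2.imwrite('pics/s19c.png',cv2.resize(d['img'][160:260,210:330,::-1],None,fx=6,fy=6,interpolation=cv2.INTER_CUBIC))
d=snap('top','t19');cv2.imwrite('pics/t19c.png',cv2.resize(d['img'][120:230,260:380,::-1],None,fx=6,fy=6,interpolation=cv2.INTER_CUBIC))
E
```

```text
clock: 19.4
eef_pos: [635.5, -443.1, 140.5]
tool_rot: [-1.016, -0.275, -1.563]
force: [-0.5, -1.1, -2.8]
width: 14.6
14.580888628824756 [-0.45868306 -1.06600416 -2.80679613] (array([-0.1 , -0.06, -0.02]), array([-0.1,  0. ,  0.1]))
```

View pics/s19c.png

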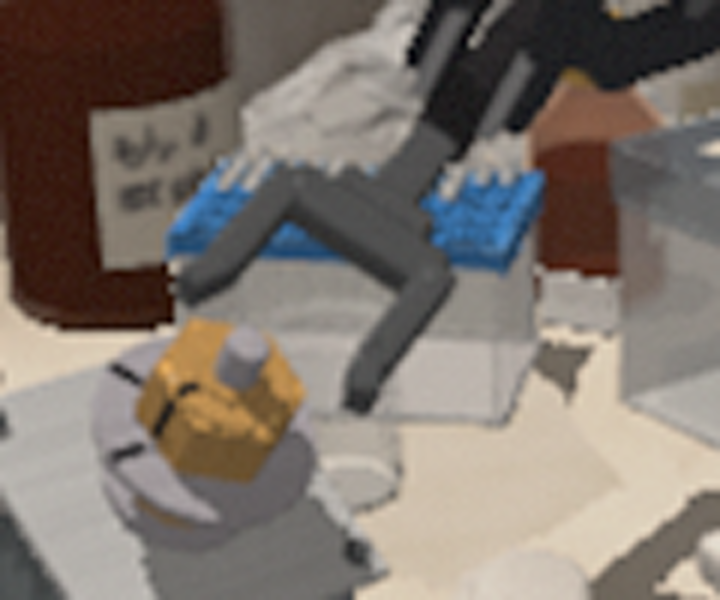

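View pics/t19c.png

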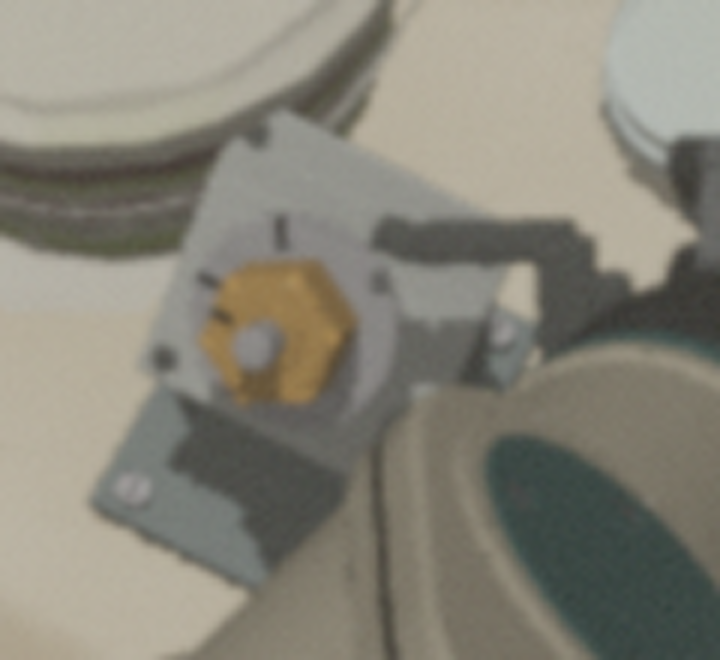

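View pics/w19.png

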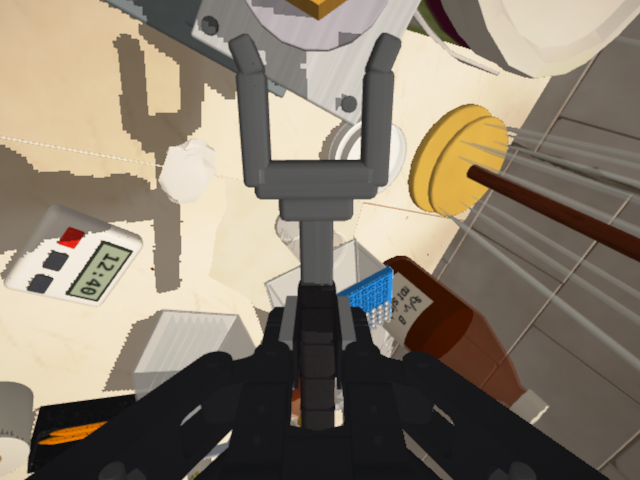

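```bash
python3 -m inch '[0,-1.2,0,0,0,0,0, 0,-2.4,0,0,0,0,0, 0,-2.8,0,0,0,0,0, 0,-2.8,0,0,0,0,0, 0,-2.8,0,0,0,0,0]'
python3 - <<'E'
from wr import *
p,R,s=tool();print(s['width'],(R.T@s['force']).round(1),nx(118,22,0)); d=snap('wrist','w20')
d=snap('scene','s20');cv2.imwrite('pics/s20c.png',cv2.resize(d['img'][160:260,210:330,::-1],None,fx=6,fy=6,interpolation=cv2.INTER_CUBIC))
E
```

```text
clock: 20.05
eef_pos: [635.1, -417.0, 132.3]
tool_rot: [-1.016, -0.275, -1.564]
force: [-0.1, 0.1, -2.5]
width: 14.6
14.609108191955519 [-0.8  2.  -1.4] (array([-0.16, -0.13,  0.04]), array([-0. , -0.1,  0.2]))
```

View pics/w20.png

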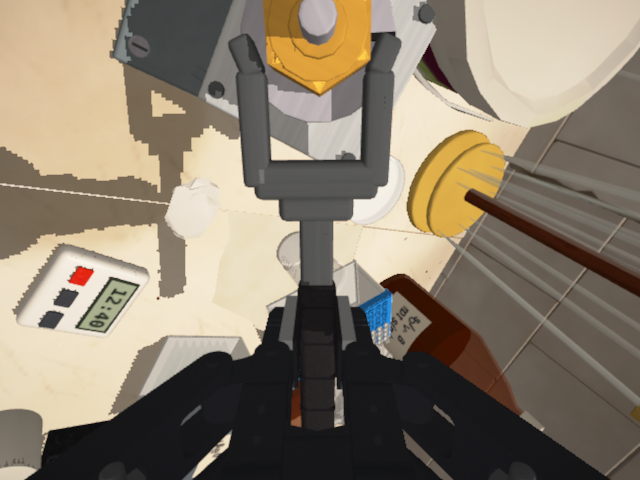

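View pics/s20c.png

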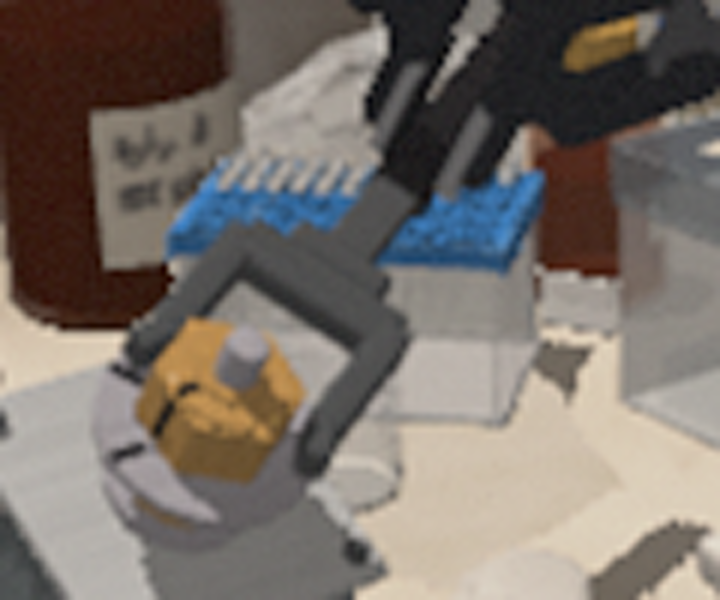

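```bash
python3 -m inch '[0,-0.6,-0.1,0.1,0,0,0, 0,-1.2,-0.1,0.1,0,0,0, 0,-1.8,-0.1,0.1,0,0,0, 0,-2.3,-0.1,0.1,0,0,0, 0,-2.3,-0.1,0.1,0,0,0, 0,-2.3,-0.1,0.1,0,0,0]'
python3 - <<'E'
from wr import *
p,R,s=tool();print(s['width'],(R.T@s['force']).round(1),(R.T@s['torque']).round(2),nx(118,0,0)); d=snap('wrist','w21')
d=snap('scene','s21');cv2.imwrite('pics/s21c.png',cv2.resize(d['img'][160:260,210:330,::-1],None,fx=6,fy=6,interpolation=cv2.INTER_CUBIC))
E
```

```text
clock: 20.75
eef_pos: [635.4, -393.0, 127.1]
tool_rot: [-1.016, -0.273, -1.562]
force: [0.8, 0.3, -3.3]
width: 14.5
14.506634843355176 [-1.2  3.1 -1. ] [-0.95 -0.03  0.44] (array([ 0.1 , -0.03, -0.08]), array([-0. , -0. ,  0.1]))
```

View pics/w21.png

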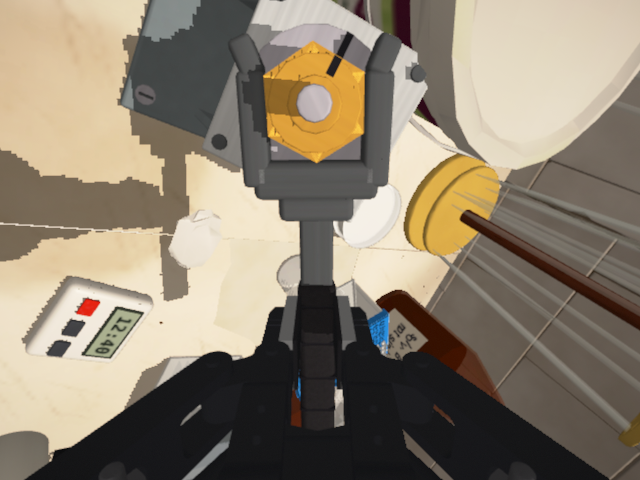

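View pics/s21c.png

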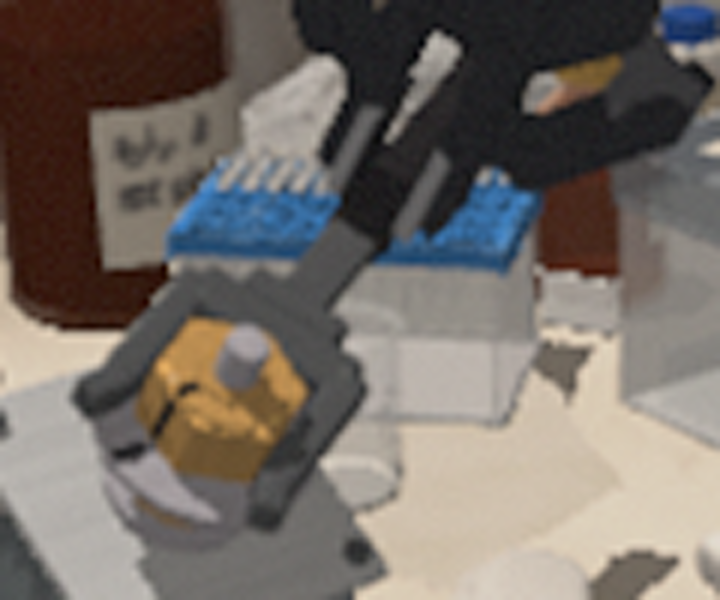

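The wrench is seated: nut centre (315,103) between jaw sides (267, 363), and the nut's line runs straight into mark_tight at (340,55). Turning clockwise about the nut's axis.

```bash
python3 -m inch '[0,0.08,0,-0.64,0,4,0, 0,0.01,0,-1.28,0,8,0, 0,-0.1,0,-1.91,0,12,0, 0,-0.26,0,-2.53,0,16,0, 0,-0.45,0,-3.14,0,20,0, 0,-0.69,0,-3.74,0,24,0, 0,-0.98,0,-4.31,0,28,0, 0,-1.3,0,-4.87,0,32,0, 0,-1.66,0,-5.4,0,36,0, 0,-2.05,0,-5.91,0,40,0, 0,-2.48,0,-6.38,0,44,0, 0,-2.94,0,-6.83,0,48,0]'
python3 - <<'E'
from wr import *
p,R,s=tool();print(s['width'],s['qpos'].round(2),(R.T@s['force']).round(1),(R.T@s['torque']).round(2),nx(70,0,0)); d=snap('wrist','w22')
E
```

```text
clock: 22.05
eef_pos: [578.8, -376.8, 86.3]
tool_rot: [-0.983, 0.198, -2.264]
force: [2.5, -2.7, -1.2]
width: 14.8
14.838893890245362 [ 1.26  1.   -1.1   2.12  2.05  0.73 -1.92] [0.7 2.9 2.4] [-0.16 -0.39 -0.23] (array([ 0.06, -0.02, -0.36]), array([-0.4, -0.1,  0. ]))
```

View pics/w22.png

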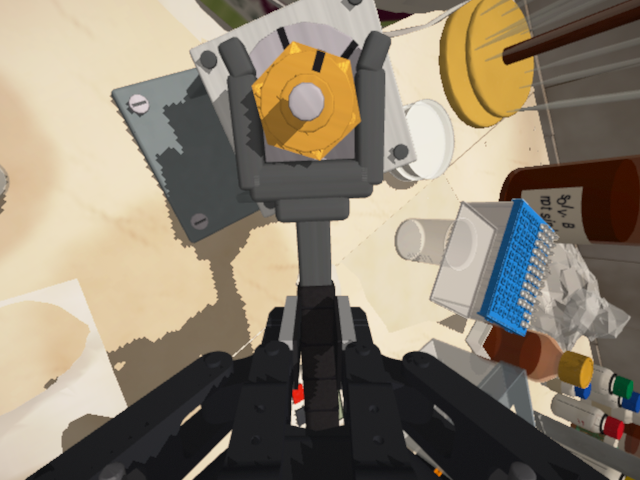

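```bash
python3 - <<'E'
from wr import *
d=ld('w22');cv2.imwrite('pics/w22c.png',cv2.resize(d['img'][15:195,210:410,::-1],None,fx=4,fy=4,interpolation=cv2.INTER_CUBIC))
E
```

```text
(no output)
```

View pics/w22c.png

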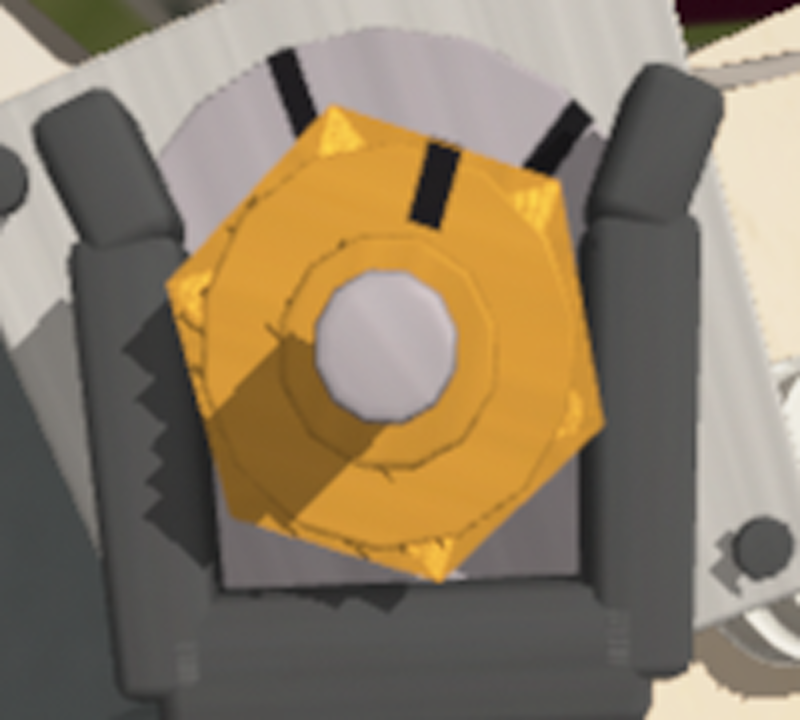

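```bash
python3 - <<'E'
from wr import *
import h; 
def an(n,pts,s=4,o=(210,15)):
    d=ld(n)
    for nm,u_,v_,hh in pts: print(nm,ang(d,o[0]+u_/s,o[1]+v_/s,hh))
an('w22',[('line',444,150,10),('line',425,225,10),('tight',283,55,-11),('tight',307,132,-11),('end',580,108,-11),('end',535,168,-11),('tube',385,345,26),('corner',335,105,10),('corner',560,182,10),('c',604,427,10),('c',437,580,10),('c',240,517,10),('c',168,285,10)])
E
```

```text
line (-37.2, 18.6)
line (-37.9, 12.4)
tight (-1.2, 31.4)
tight (-0.9, 24.3)
end (-58.0, 31.8)
end (-57.6, 24.9)
tube (-44.5, 1.1)
corner (-9.4, 21.7)
corner (-66.0, 22.0)
c (-124.4, 21.2)
c (174.3, 19.8)
c (113.7, 19.2)
c (50.3, 20.7)
```

```bash
python3 -m inch '[0,-0.02,0,-0.64,0,4,0, 0,-0.09,0,-1.28,0,8,0, 0,-0.2,0,-1.91,0,12,0, 0,-0.36,0,-2.53,0,16,0, 0,-0.45,0,-2.84,0,18,0, 0,-0.45,0,-2.84,0,18,0]'
python3 - <<'E'
from wr import *
p,R,s=tool();print(s['width'],s['qpos'].round(2),(R.T@s['force']).round(1),(R.T@s['torque']).round(2),nx(52,0,0)); d=snap('wrist','w23')
cv2.imwrite('pics/w23c.png',cv2.resize(d['img'][15:195,210:410,::-1],None,fx=4,fy=4,interpolation=cv2.INTER_CUBIC))
E
```

```text
clock: 22.7
eef_pos: [564.1, -355.7, 70.6]
tool_rot: [-1.063, 0.36, -2.542]
force: [1.3, -3.0, -1.8]
width: 14.6
14.608367864015912 [ 1.28  1.07 -1.17  2.18  2.1   0.86 -2.27] [1.3 2.8 2.1] [-0.18 -0.26 -0.54] (array([ 0.05, -0.06, -0.2 ]), array([-0.2,  0. ,  0.1]))
```

View pics/w23c.png

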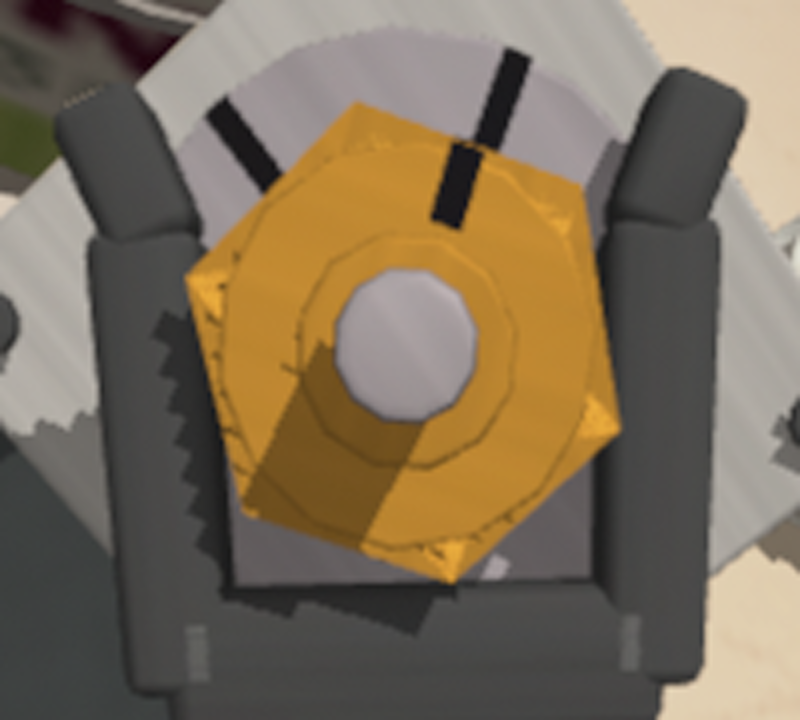

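```bash
python3 - <<'E'
from wr import *
d=ld('w23')
L={}
for nm,u_,v_,hh in [('line',467,150,10),('line',446,222,10),('tight',218,105,-11),('tight',273,185,-11),('end',517,55,-11),('end',489,145,-11),('tube',405,345,26),('c',358,103,10),('c',580,185,10),('c',620,432,10),('c',455,580,10),('c',243,507,10),('c',187,277,10)]:
    a=ang(d,210+u_/4,15+v_/4,hh); print(nm,a); L.setdefault(nm,[]).append(a[0])
c=np.array(L['c']);print('hex',np.mean((c+23)%60-23), 'line est',np.mean((c+23)%60-23)-30)
E
```

```text
line (-55.2, 18.6)
line (-55.0, 12.6)
tight (-1.2, 31.6)
tight (-1.0, 22.7)
end (-58.3, 31.7)
end (-59.0, 23.3)
tube (-46.3, 1.0)
c (-27.4, 21.7)
c (-84.0, 21.6)
c (-143.8, 20.8)
c (155.7, 19.7)
c (90.6, 19.8)
c (31.0, 21.0)
hex 33.68333333333333 line est 3.68333333333333
```

```bash
python3 -m inch '[0,0,0,-0.32,0,2,0, 0,-0.02,0,-0.64,0,4,0, 0,-0.02,0,-0.64,0,4,0, 0,-0.02,0,-0.64,0,4,0, 0,-0.02,0,-0.64,0,4,0]'
python3 - <<'E'
from wr import *
p,R,s=tool();print((R.T@s['force']).round(1),(R.T@s['torque']).round(2),nx(48,0,0)); d=snap('wrist','w24')
cv2.imwrite('pics/w24c.png',cv2.resize(d['img'][15:195,210:410,::-1],None,fx=4,fy=4,interpolation=cv2.INTER_CUBIC))
E
```

```text
clock: 23.25
eef_pos: [561.8, -350.1, 67.8]
tool_rot: [-1.088, 0.393, -2.608]
force: [2.8, -3.0, -1.0]
width: 14.7
[-0.4  3.   2.9] [ 0.26 -0.18 -0.68] (array([ 0.06, -0.04, -0.17]), array([-0.2,  0. ,  0. ]))
```

View pics/w24c.png

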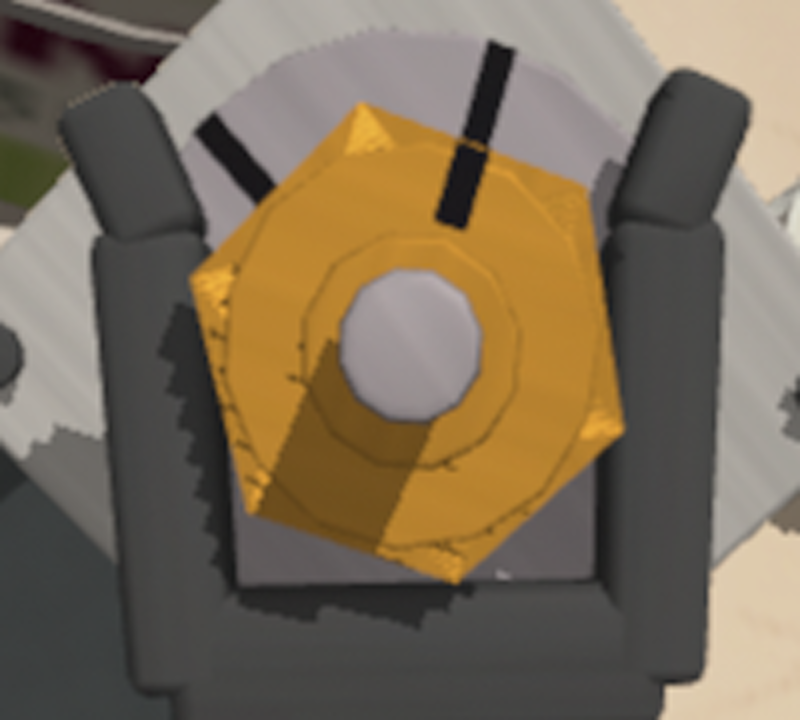

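The nut's line now runs straight into mark_end (480,130 in the crop). Backing the wrench within its play.

```bash
python3 -m inch '[0,-0.01,0,0.48,0,-3,0, 0,-0.05,0,0.96,0,-6,0, 0,-0.09,0,1.28,0,-8,0, 0,-0.09,0,1.28,0,-8,0, 0,-0.09,0,1.28,0,-8,0]'
python3 - <<'E'
from wr import *
p,R,s=tool();print((R.T@s['force']).round(1),(R.T@s['torque']).round(2),nx(56,0,0)); d=snap('wrist','w25')
cv2.imwrite('pics/w25c.png',cv2.resize(d['img'][15:195,210:410,::-1],None,fx=4,fy=4,interpolation=cv2.INTER_CUBIC))
E
```

```text
clock: 23.8
eef_pos: [565.5, -358.9, 72.7]
tool_rot: [-1.045, 0.327, -2.478]
force: [-0.4, -2.5, -2.4]
width: 14.6
[2.6 2.3 0.6] [-0.54  0.05 -0.78] (array([ 0.05, -0.03,  0.03]), array([-0. , -0.1,  0. ]))
```

View pics/w25c.png

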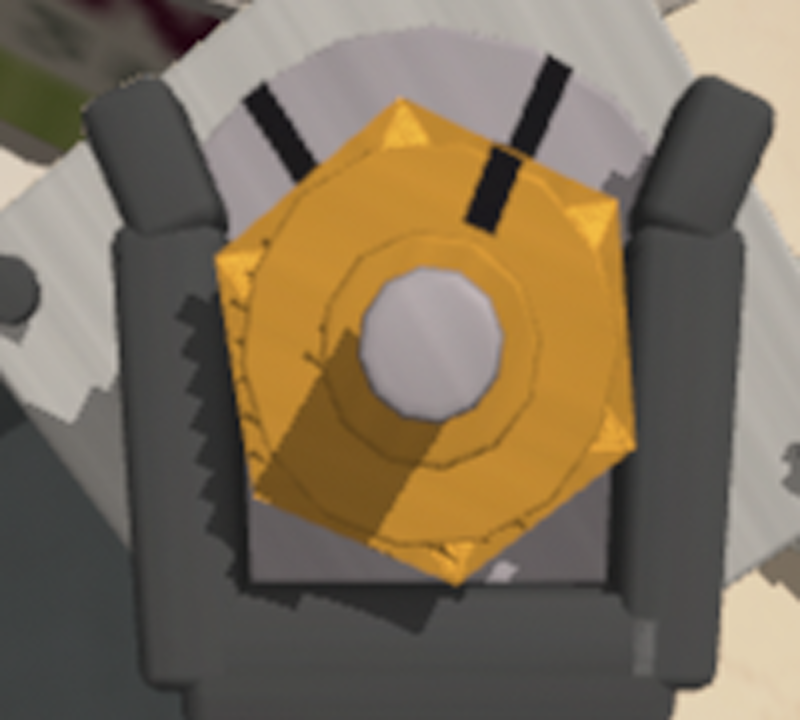

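```bash
cat > an.py <<'E'
from wr import *
def an(n,line,end,c=[]):
    d=ld(n);f=lambda p,hh:ang(d,210+p[0]/4,15+p[1]/4,hh)
    print(n,'line',[f(p,10) for p in line],'end',[f(p,-11) for p in end])
E
python3 - <<'E'
from an import *
an('w24',[(472,150),(450,222)],[(502,47),(478,140)])
an('w25',[(508,153),(480,226)],[(559,65),(523,150)])
E
python3 -m inch '[0,0,0,0.32,0,-2,0, 0,-0.02,0,0.64,0,-4,0, 0,-0.03,0,0.8,0,-5,0, 0,-0.03,0,0.8,0,-5,0]'
python3 - <<'E'
from wr import *
p,R,s=tool();print((R.T@s['force']).round(1),(R.T@s['torque']).round(2),nx(61,0,0)); d=snap('wrist','w26')
cv2.imwrite('pics/w26c.png',cv2.resize(d['img'][15:195,210:410,::-1],None,fx=4,fy=4,interpolation=cv2.INTER_CUBIC))
E
```

```text
w24 line [(-59.1, 18.6), (-58.5, 12.6)] end [(-58.5, 31.7), (-58.9, 23.2)]
w25 line [(-56.2, 18.9), (-56.1, 12.6)] end [(-58.6, 31.6), (-58.6, 23.4)]
clock: 24.25
eef_pos: [569.5, -364.7, 76.9]
tool_rot: [-1.021, 0.282, -2.398]
force: [-0.5, -0.6, -3.6]
width: 14.5
[ 1.8  2.8 -1.6] [-0.98 -0.01 -0.56] (array([ 0.1 , -0.03,  0.01]), array([-0., -0., -0.]))
```

View pics/w26c.png

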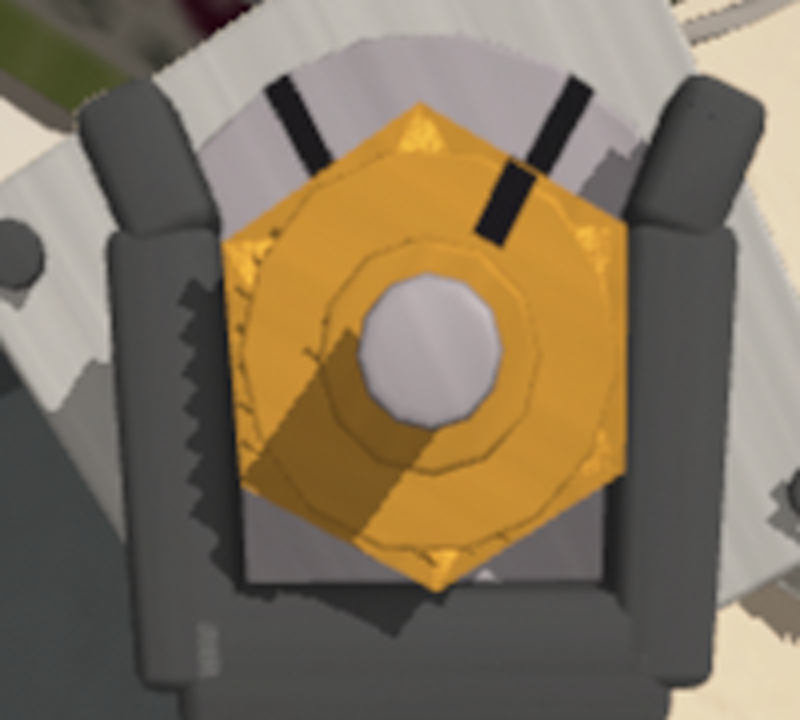

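```bash
python3 - <<'E'
from an import *
an('w26',[(523,165),(488,240)],[(581,85),(536,168)])
E
```

```text
w26 line [(-55.9, 19.1), (-56.0, 12.4)] end [(-58.5, 31.7), (-58.2, 23.1)]
```

```bash
python3 -m inch '[0,0.5,0,0.05,0,0,0, 0,1.2,0,0.05,0,0,0, 0,2.2,0,0.05,0,0,0, 0,3.2,0,0.05,0,0,0, 0,4.2,0,0.05,0,0,0, 0,5.2,0,0.05,0,0,0, 0,6.2,0,0.05,0,0,0, 0,7,0,0.05,0,0,0, 0,7,0,0.05,0,0,0]'
python3 - <<'E'
from wr import *
p,R,s=tool();print(s['qpos'].round(2),p,(R.T@s['force']).round(1),nx(61,70,0)); d=snap('wrist','w27')
d=snap('scene','s27');cv2.imwrite('pics/s27c.png',cv2.resize(d['img'][140:300,180:380,::-1],None,fx=4,fy=4,interpolation=cv2.INTER_CUBIC))
E
```

```text
clock: 25.2
eef_pos: [518.6, -412.9, 57.1]
tool_rot: [-1.021, 0.281, -2.402]
force: [-0.7, 0.4, -3.2]
width: 14.7
[ 1.4   1.05 -1.09  2.17  2.16  0.71 -2.06] [ 518.64438639 -412.88311758   57.1066005 ] [ 1.1  2.2 -2.3] (array([-0.18, -0.05, -0.11]), array([-0.1, -0.1,  0.2]))
```

View pics/w27.png

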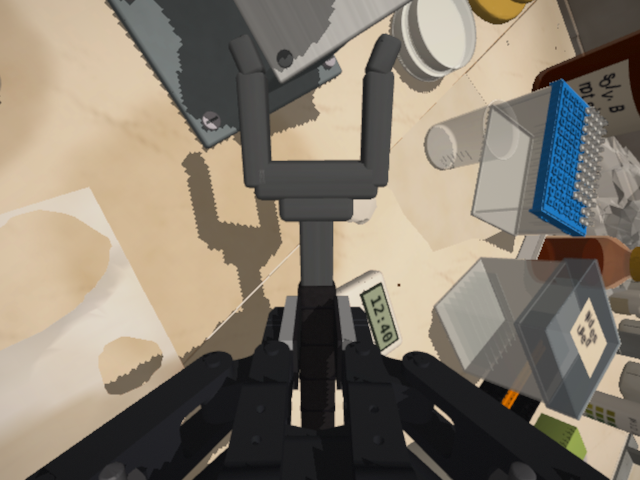

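View pics/s27c.png

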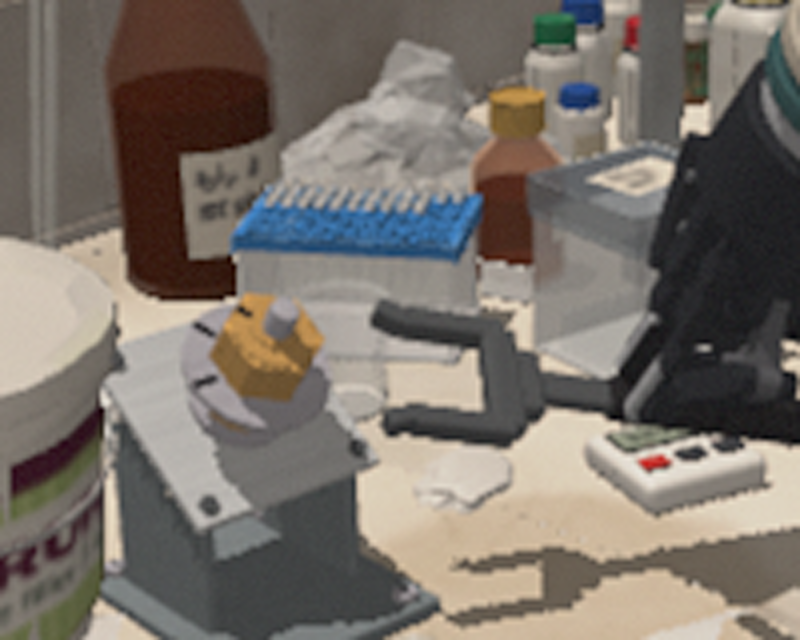

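```bash
python3 - <<'E'
from wr import *
q=tool()[2]['qpos']; m=lambda q:np.minimum(q-LO,HI-q).min().round(2)
p,R,s=tool()
for nm,P,Rr in [('lift',p+np.array([-20,0,90]),R),('above',G+[0,0,150],downR(-1)),('down',G+[0,0,-14],downR(-1))]:
    q,d,r,n=goto(q,P,Rr,0); print(nm,n,q.round(2),m(q),d.round(2),r.round(1))
E
```

```text
lift 3 [ 1.46  0.82 -1.1   2.17  1.9   0.53 -1.92] 0.15 [-1.09 -8.42  3.59] [ 0. -0.  0.]
above 8 [ 1.35  0.83 -1.18  1.85  0.88  1.1  -0.34] 0.07 [ 2.69 -6.02 -7.91] [-35.6 -41.1  -4.8]
down 5 [ 1.24  1.04 -0.97  1.94  1.18  0.88 -0.56] 0.28 [-0.  16.4  0. ] [0. 0. 0.]
```

```bash
python3 -m inch '[0,-0.5,-4,1.7,0,0,0, 0,-1.1,-8.4,3.6,0,0,0, 0,-1.1,-8.4,3.6,0,0,0]'
python3 - <<'E'
from wr import *
print(rel(G+[0,0,150],downR(-1)))
E
```

```text
clock: 25.6
eef_pos: [504.0, -411.9, 155.5]
tool_rot: [-1.008, 0.281, -2.392]
force: [1.6, -1.0, -2.3]
width: 14.9
(array([ 3.06, -5.71, -8.46]), array([-36.2, -40.8,  -4.6]))
```

```bash
python3 -m inch '[0,3,-5.7,-8.4,-36.2,-40.8,-4.6, 0,3,-5.7,-8.4,-36.2,-40.8,-4.6, 0,3,-5.7,-8.4,-36.2,-40.8,-4.6, 0,3,-5.7,-8.4,-36.2,-40.8,-4.6, 0,3,-5.7,-8.4,-36.2,-40.8,-4.6, 0,3,-5.7,-8.4,-36.2,-40.8,-4.6, 0,3,-5.7,-8.4,-36.2,-40.8,-4.6, 0,3,-5.7,-8.4,-36.2,-40.8,-4.6, 0,3,-5.7,-8.4,-36.2,-40.8,-4.6]'
python3 - <<'E'
from wr import *
print(rel(G+[0,0,150],downR(-1)),rel(G+[0,0,-15],downR(-1)));d=snap('wrist','w28');snap('scene','s28')
E
```

```text
clock: 26.5
eef_pos: [413.7, -356.2, 143.9]
tool_rot: [-1.577, 0.01, -1.736]
force: [0.4, 0.4, -3.0]
width: 14.7
(array([ 0.18, -0.62, -0.1 ]), array([ 0.4,  0.1, -0.6])) (array([3.400e-01, 1.588e+01, 1.000e-02]), array([ 0.4,  0.1, -0.6]))
```

View pics/w28.png

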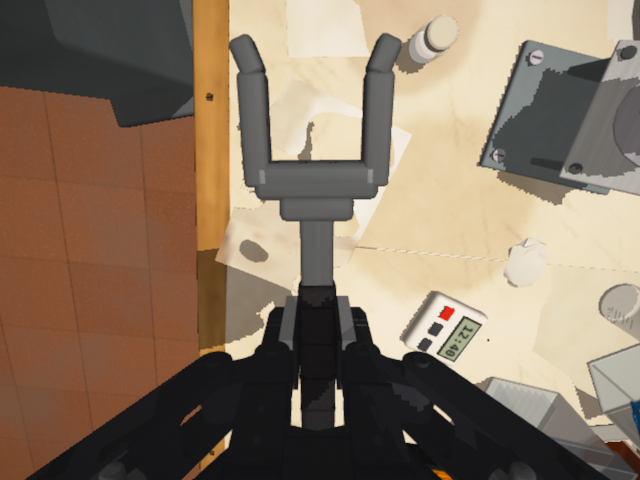

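```bash
python3 -m inch '[0,0.2,4,0,0.4,0,-0.5, 0,0.2,8,0,0.4,0,-0.5, 0,0.2,12,0,0.4,0,-0.5, 0,0.2,14,0,0.4,0,-0.5, 0,0.2,14.8,0,0.4,0,-0.5, 0,0.2,14.8,0,0.4,0,-0.5]'
python3 - <<'E'
from wr import *
print(rel(G+[0,0,-15],downR(-1)));p,R,s=tool();print(s['force'])
E
```

```text
clock: 27.2
eef_pos: [407.1, -357.2, -4.6]
tool_rot: [-1.574, 0.0, -1.741]
force: [1.2, 0.4, -2.1]
width: 15.1
(array([-0.03,  1.04,  0.53]), array([ 0.2, -0.2, -0. ]))
[ 1.1581061   0.37166733 -2.11408689]
```

```bash
python3 -m inch '[0,0,0.5,0,0,0,0, 0,0,0.9,0,0,0,0, 0,0,0.9,0,0,0,0, 0,0,0.9,0,0,0,0]'
python3 - <<'E'
from wr import *
print(rel(G+[0,0,-15],downR(-1)));p,R,s=tool();print(s['force'],s['torque'])
d=snap('scene','s29');cv2.imwrite('pics/s29c.png',cv2.resize(d['img'][200:360,300:460,::-1],None,fx=4,fy=4,interpolation=cv2.INTER_CUBIC))
E
```

```text
clock: 27.6
eef_pos: [408.5, -357.8, -12.7]
tool_rot: [-1.572, -0.001, -1.741]
force: [-0.1, 1.2, -3.9]
width: 15.0
(array([-0.06,  0.23,  0.38]), array([ 0.1, -0.1,  0. ]))
[-0.05753268  1.20976    -3.87626339] [-0.02102685  0.00118701 -0.06368647]
```

View pics/s29c.png

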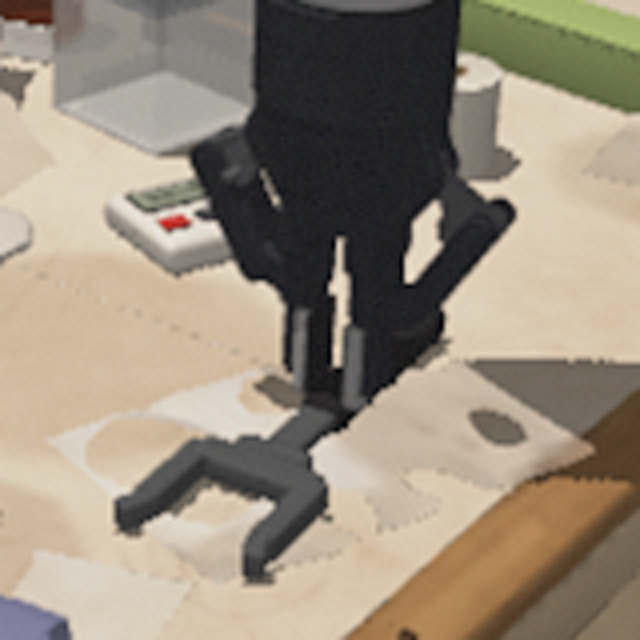

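Still about 2–3 mm high with no contact; lowering a little more until it touches.

```bash
python3 -m inch '[0,0,0.2,0,0,0,0, 0,0,0.25,0,0,0,0, 0,0,0.25,0,0,0,0, 0,0,0.25,0,0,0,0]'
python3 - <<'E'
from wr import *
print(rel(G+[0,0,-15],downR(-1)));p,R,s=tool();print(s['force'])
E
```

```text
clock: 28.05
eef_pos: [408.4, -357.8, -15.4]
tool_rot: [-1.573, -0.001, -1.741]
force: [0.2, -0.2, 0.0]
width: 14.6
(array([-0.07, -0.04,  0.39]), array([ 0.1, -0.1,  0. ]))
[ 0.2039923  -0.24960953  0.02138932]
```

```bash
python3 -m inch '[0.5,0,0,0,0,0,0, 0.5,0,0,0,0,0,0, 0.5,0,0,0,0,0,0, 0.5,0,0,0,0,0,0, 0.5,0,-2,0,0,0,0, 0.5,0,-6,0,0,0,0, 0.5,0,-11,0,0,0,0, 0.5,0,-16,0,0,0,0, 0.5,0,-20,0,0,0,0, 0.5,0,-20,0,0,0,0, 0.5,0,-20,0,0,0,0]'
python3 - <<'E'
from wr import *
p,R,s=tool();print(s['force'],s['qd'].round(3),p)
d=snap('scene','s30');snap('top','t30');snap('wrist','w30')
cv2.imwrite('pics/s30c.png',cv2.resize(d['img'][190:350,200:420,::-1],None,fx=3.6,fy=3.6,interpolation=cv2.INTER_CUBIC))
E
```

```text
clock: 29.15
eef_pos: [408.7, -358.0, 185.0]
tool_rot: [-1.572, -0.002, -1.741]
force: [-0.3, 0.1, -0.1]
width: 42.7
[-0.28986186  0.1487302  -0.10511501] [-0.006  0.039  0.034  0.03   0.007  0.002 -0.   ] [ 408.73052557 -357.99629317  184.99679958]
```

View pics/s30c.png

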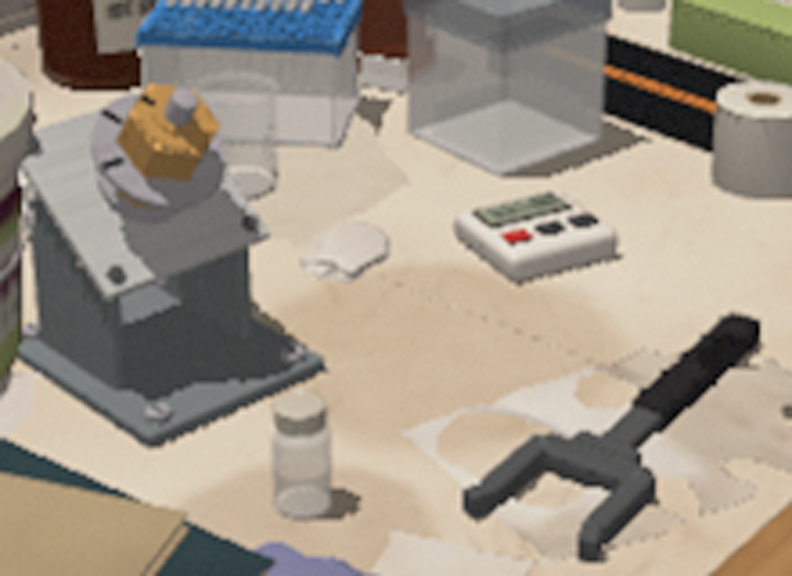

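View pics/w30.png

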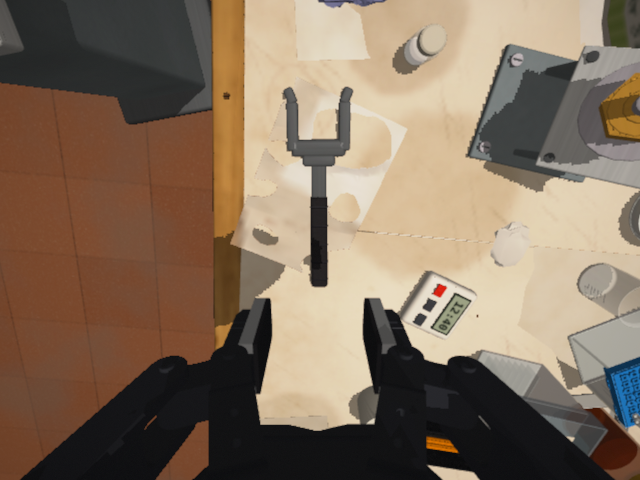

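```bash
python3 - <<'E'
from wr import *
d=ld('t30');cv2.imwrite('pics/t30c.png',cv2.resize(d['img'][130:230,260:360,::-1],None,fx=6,fy=6,interpolation=cv2.INTER_CUBIC))
E
```

```text
(no output)
```

View pics/t30c.png

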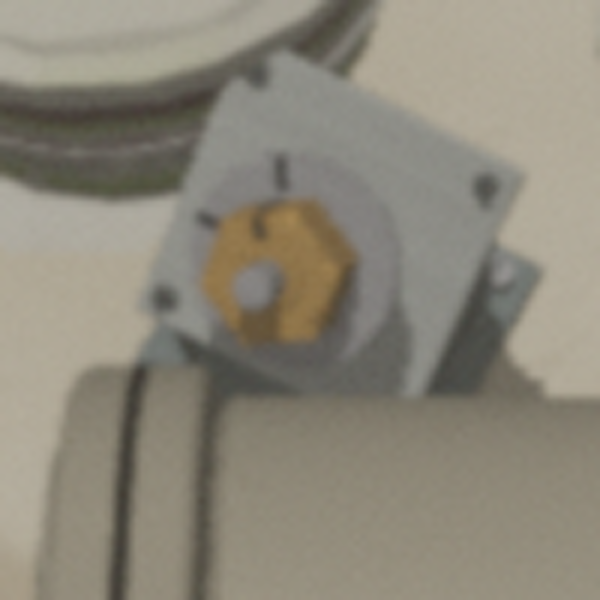

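```bash
python3 - <<'E'
from wr import *
d=ld('t30');f=lambda u_,v_,h:ang(d,260+u_/6,130+v_/6,h)
print('line',f(262,216,10),f(259,236,10),'end',f(279,158,-11),f(283,187,-11),'tight',f(203,215,-11),f(216,224,-11),'tube',f(258,285,26))
# offset-free: use tube-centre as axis
c0=onpl(d,260+258/6,130+285/6,26)
for p in [(262,216),(259,236)]:
    w=onpl(d,260+p[0]/6,130+p[1]/6,10)-c0; print(np.degrees(np.arctan2(-w@X,w@Y)))
d=ld('s30');cv2.imwrite('pics/s30d.png',cv2.resize(d['img'][205:260,215:275,::-1],None,fx=10,fy=10,interpolation=cv2.INTER_CUBIC))
E
```

```text
line (-63.5, 18.5) (-58.5, 13.0) end (-61.0, 30.9) (-62.1, 22.8) tight (-4.0, 28.6) (-3.4, 24.1) tube (-115.6, 4.3)
-51.35105898746108
-39.71020239963878
```

View pics/s30d.png

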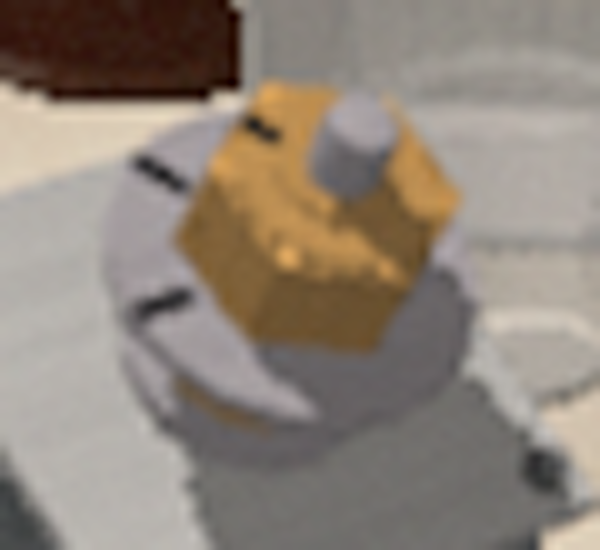

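```bash
python3 - <<'E'
from wr import *
a,b=ld('scene0')['img'].astype(int),ld('s30')['img'].astype(int)
df=np.abs(a-b).max(2)
print('timer diff',(df[235:275,320:380]>60).sum(),'vial diff',(df[295:340,270:300]>60).sum())
from cell import finish_job
print(finish_job())
E
```

```text
timer diff 0 vial diff 0
the job is handed in; nothing more can be done
None
```

I turned the nut finger-tight with the fingers, then one flat further with the wrench. I drew the wrench off, laid it flat near where it had been, and handed the job in at about 29 s. No verdict was reported.

- **Finger-tight:** the fingers turned the nut about 64° clockwise, until its line stood over mark_tight. I read it as 0 to 2° past, well inside the limit. The wrench had not been touched at that point.
- **Wrench turn:** I read about 59° on the nut, its line meeting mark_end. When I backed the wrench off within its play, the line read 2 to 3° lower. In the last overhead picture, after the wrench was off, it read about 61° against about 61.5° for mark_end. Each reading is good to a few degrees.
- **Final state:** the wrench lies flat on the bench and the arm is clear of it, with a force reading near zero. The timer and vial show no change between the first and last pictures.
- **What disagreed:**
    - The fingertips sit about 18 to 22 mm behind the stated TCP. My first close therefore gripped the tube end instead of the nut, without moving it, and I went in about 16 mm deeper along the fitting's axis.
    - The finger opening read 2 to 4.5 mm below the size of the part held.
    - The wrist torque was too noisy to show when the nut became tight, so I judged tightness from the marks.

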